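Pack and square a carton load on the treadle jig

ROBOT

A 7-joint arm with a two-finger parallel gripper is mounted at the origin on the work surface. World frame = base frame: x ahead of the robot, y to its left, z up, the work surface at z = 0. Lengths are in m, angles in rad, forces in N, time in s.
With the tool pointing down it reaches from about 0.4 to 0.875 m from the base axis. Payload 6.5 kg.
Tool frame: the origin (TCP) lies at the very end of the fingers, on their centre line; the grasp point (between the pads) lies 19 mm behind it; z points along the fingers, x is the direction in which the jaws open and shut, and the axes are right-handed (so a half turn about z gives the same grasp; the last joint's range is limited). The gripper opens to 88 mm and grips with 3 to 60 N. Pads are 18 mm wide; open, the fingers measure 123 mm over their backs; the gripper's body (75 mm by 187 mm) begins 45 mm behind the grasp point.
Start: joints at [-1.28, 0.536, -0.004, 1.538, 0.003, 1.067, -0.071], TCP at [0.227, 0.609, 0.239] pointing down, gripper open.
Joint ranges: [-2.7, 2.7], [-0.37, 2.16], [-1.27, 1.26], [0.24, 2.4], [-1.31, 4.45], [0.19, 1.91], [-2.76, 2.76]. Speed limits (rad/s): [2.39, 2.39, 3.14, 3.14, 3.14, 3.14, 3.14].

INTERFACE

Orientations are given as [roll, pitch, yaw] about the fixed x, y, z axes, in that order (R = Rz(yaw) Ry(pitch) Rx(roll)).
In Python, from bench import r gives the robot as it stands. The module is installed in compiled form; this text tells all that it offers.
- The arm moves only by the shell command python3 -m crank 'ROWS'. ROWS is a JSON object of lists of equal length, an entry for each row: "dp": the shift along the tool's x, y, z in units of 40 mm (1.0 is 40 mm), a list of three; "delta_rot": the turn, a rotation vector about the tool's x, y, z in units of 8 degrees (1.0 is 8 degrees), a list of three; "hand": the gripper command: -1 is shut, 1 is fully open, values between are in proportion. In form: {"dp": [[tx, ty, tz], ...], "delta_rot": [[rx, ry, rz], ...], "hand": [hand, ...]}. A call has exactly 8 rows; each row shifts and turns the pose as measured when the row begins, along the tool's axes as they then stand; what a row does not reach is not made up. A row lasts 1/10 s, in which the tool goes at most 50 mm and 8.59 degrees, less where a joint would pass 70% of its speed; a pose out of reach is approached as far as the arm can. A call is refused whole if a number of a shift passes 1 or a number of a turn 1, either way. A call with a gripper value outside its range is refused whole. The fingers move at their own pace and stop on an object; the grip force is fixed at half the most. Time passes only in rows, so rows that do not move let the fingers close, or fill a call up. It gives the time, the measured TCP pose, the force and the opening at its end, in the units of the state.
- r.observe(): the state, without advancing time (a new reading comes with each control period).
- r.snapshot(name): name is "scene" or "top"; returns (picture, depth): 420x560x3 uint8, blue, green, red; 420x560 float32, m along the optical axis (not along the pixel's ray), 0 where there is no reading.
- r.get_calibration(name): a dict with "intrinsics" (3x3 intrinsics, pixels), "pose" (4x4, takes a point from camera to world coordinates). Camera axes: x right, y down, z forward; pixel columns grow to the right and rows downward; lengths in m; the calibration is good to about 2 mm. A picture is of the moment at which its call begins. get_calibration takes no time and is no camera call.
- r.close_job(): hands the job in, once; it reports no verdict.
Trained networks look in the newest picture that a camera, given by its name, has taken for a name from the list of things; names that differ only in an ending like _2 or _b are one class to them, and where a whole thing is asked for, a point or a joint stands for the part that bears it (a point fixed in the world has none). Each returns a list of dicts, best first, with "confidence" (0 to 1); they miss things now and then, are a little off and sometimes report something else, mostly with a low value. They report only what shows in the picture. A call takes as long as a camera call. They do not tell look-alikes from the thing itself.
- r.find_in(name, camera): "point" ([row, column] in pixels, amid what is visible of it).
- r.outline_of(name, camera): "region" (420x560 bool, what is visible of it) and "point" ([row, column] in pixels, amid what is visible of it).
- r.place_of(name, camera): "point" ([row, column] in pixels: a listed point, or the origin of a listed thing).
The state is a dict: "t": time; "q": joint angles; "dq": joint speeds; "joint_efforts": joint torques, N m; "tcp_pos": TCP position; "ee_rot": TCP orientation; "ft_force": force on the tool from outside, world axes, zero at the start; "torque": the same for the moment, N m; "width": opening from 0.0 (shut) to 1.0 (fully open).
Only numpy, scipy, OpenCV 4.12 (cv2) and the standard library are available. Lean on these libraries where they do the work, as an engineer would, in place of code of your own. Each camera call takes 0.05 s, during which the arm holds its last target.

TASK

Pack the order on the squaring jig: stand the three larger cartons in one row along the bed between jaw and fence, centred on the bed with their 50 mm length across it, then press the treadle down to its stop, hold it there for about a second so that the jaw closes the row against the fence, and let it up. Lay the separator card flat on top, lengthwise and centred over the row, set every smaller carton there is on the card in a single layer along its middle (any face down), and once they are all on press the treadle to its stop and hold it for a second again to square the load. At the end the whole load stands squared on the jig with the treadle up; leave the glue bottle, screwdriver and tub alone.

Things in the scene. Friction and masses are not known exactly. Their poses are not given: they have to be found in the camera images.
- bed (a point): Centre of the top face of the squaring jig's bed, a bright aluminium strip 60 mm wide, its top 12 mm above the table, fixed. Its x axis runs along the bed from the sliding jaw (-x) to the fence (+x), y across, z up. No side walls. The treadle stands beyond the bed's -y edge, its centreline at y = -170 mm.
- fence (a point): On the fixed fence's face (bed x = +55 mm), 29 mm above the bed: an upright steel plate 40 mm wide across the bed, 12 mm thick, top 58 mm above the bed. Axes as the bed's.
- jaw_face (a point): On the sliding jaw's face, 29 mm above the bed; a plate like the fence, 40 mm wide, top 58 mm above the bed. Bed x = -85 mm with the treadle up, -55 mm at its stop. Behind it a grey housing, bed x = -170 to -125 mm, top 50 mm above the bed.
- treadle (a joint): Angle of the spring treadle: 0 rad up (at rest), 0.30 rad down at its stop. It drives the jaw towards the fence by 100 mm per rad and springs back by itself. About 3 N at the tread starts it, about 13 N holds it at the stop.
- tread (a point): Where to press: middle of the black rubber pad on top of the grey treadle plate (66 mm wide across, 125 mm long along the bed's x). It is 95 mm from the hinge, which lies along the bed's y on the bed's +x side of this point; the pad is about 69 mm above the table when up, about 28 mm lower at the stop, moving almost straight down.
- big0_c (a point): Centre of one of three larger white cartons, 36 (own x) x 50 (own y) x 36 mm (own z), about 110 g, rigid; standing on the table at the start.
- big1_c (a point): Centre of one of three larger white cartons, 36 (own x) x 50 (own y) x 36 mm (own z), about 110 g, rigid; standing on the table at the start.
- big2_c (a point): Centre of one of three larger white cartons, 36 (own x) x 50 (own y) x 36 mm (own z), about 110 g, rigid; standing on the table at the start.
- small0_c (a point): Centre of one of the smaller white cartons, 28 (own x) x 44 (own y) x 28 mm (own z), about 60 g, rigid; one to three of them are present, standing on the table at the start.
- small1_c (a point): Centre of one of the smaller white cartons, 28 (own x) x 44 (own y) x 28 mm (own z), about 60 g, rigid; one to three of them are present, standing on the table at the start.
- small2_c (a point): Centre of one of the smaller white cartons, 28 (own x) x 44 (own y) x 28 mm (own z), about 60 g, rigid; one to three of them are present, standing on the table at the start.
- card_c (a point): Centre of the separator card, a stiff brown cardboard sheet 108 (own x) x 56 (own y) x 6 mm (own z), about 35 g, lying flat on the table at the start.
- glue: Bystander: white glue bottle, 42 mm wide, 110 mm tall, origin under its foot. Leave it alone.
- driver_grip (a point): Bystander: screwdriver lying on the table; this point is on its handle. Leave it alone.
- tub: Bystander: shallow grey tub 64 mm wide, 35 mm high, origin under its foot. Leave it alone.
Not all that is in view belongs to the job. Of the things shaped like the part that bears card_c, the cardboard one is meant.

How it is judged:
By the outcome, as a careful person would: the job done as asked, in the order asked, and still so for the second after the job is handed in, with the robot touching nothing.
Of small0, small1, small2 only 1 to 3 are there at a start; the rules pass over those that are not, and their reading is None.
At some moment in a run one of small0, small1, small2 may be knocked a few centimetres aside while the robot is not near it.
Once in a run the grip may slacken for a moment while it holds something.
It also fails if it takes over 210 s, if anything falls off the work surface, if the arm or the gripper's body presses on something with over 40 N, if the wrist force passes 120 N, or if a joint passes its speed limit or range.

## Working session

There is one attempt and no reset: what is moved stays moved. The work goes in short steps, Python scripts to look and compute and a shell command to move; the robot and the scene stay as the last step left them, time stands still between calls to the robot, and variables do not carry over. Pictures are saved under pics/ and viewed, and the job is handed in when it is done.

```bash
mkdir -p pics; ls
cat > h.py <<'E'
import numpy as np, cv2
from bench import r
from scipy.spatial.transform import Rotation as R
def st():
    s=r.observe(); print('t',round(s['t'],2),'tcp',np.round(s['tcp_pos'],4),'rot',np.round(s['ee_rot'],3),'F',np.round(s['ft_force'],1),'w',round(float(s['width']),3),'q',np.round(s['q'],2)); return s
def cloud(cam,depth):
    c=r.get_calibration(cam);K=np.array(c['intrinsics']);T=np.array(c['pose'])
    v,u=np.mgrid[:420,:560]
    p=np.stack([(u-K[0,2])/K[0,0]*depth,(v-K[1,2])/K[1,1]*depth,depth],-1)
    w=p@T[:3,:3].T+T[:3,3]; w[depth<=0]=np.nan
    return w
E
python3 - <<'E'
from h import *
st()
for n in ('scene','top'):
    im,d=r.snapshot(n); cv2.imwrite(f'pics/{n}0.png',im); np.save(f'pics/{n}0.npy',d)
    c=r.get_calibration(n); print(n,np.round(c['intrinsics'],1).tolist(),np.round(c['pose'],3).tolist())
E
```

```text
pics
t 0.0 tcp [0.2268 0.6085 0.2379] rot [3.141e+00 2.000e-03 1.214e+00] F [ 0.3  0.1 -0.3] w 0.998 q [-1.28  0.54 -0.    1.54  0.    1.07 -0.07]
scene [[385.3, 0.0, 275.3], [0.0, 385.3, 217.3], [0.0, 0.0, 1.0]] [[-0.854, 0.401, -0.331, 0.956], [0.52, 0.678, -0.519, 0.551], [0.016, -0.616, -0.788, 0.885], [0.0, 0.0, 0.0, 1.0]]
top [[396.9, 0.0, 276.8], [0.0, 396.9, 214.3], [0.0, 0.0, 1.0]] [[0.026, -0.981, 0.192, 0.36], [-1.0, -0.025, 0.007, -0.005], [-0.002, -0.192, -0.981, 1.263], [0.0, 0.0, 0.0, 1.0]]
```

View pics/scene0.png

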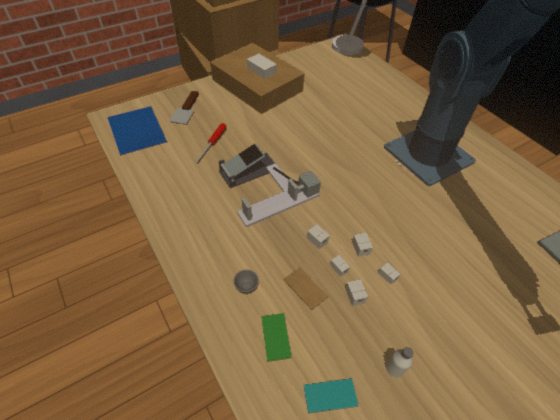

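View pics/top0.png

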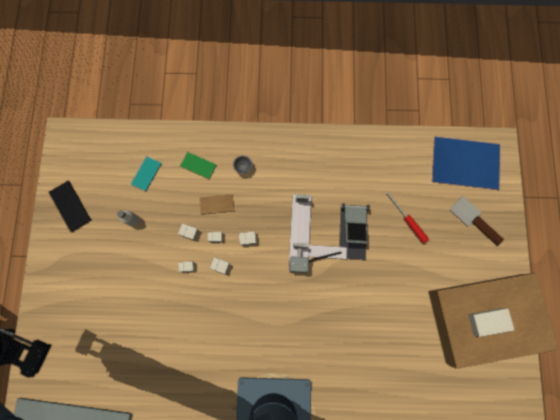

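Run:
```python
from h import *
im,d=r.snapshot('top'); w=cloud('top',d)
im2,d2=r.snapshot('scene'); w2=cloud('scene',d2)
for cam,W in (('top',w),('scene',w2)):
  for n in ['bed','fence','jaw_face','tread','big0_c','small0_c','card_c','glue','tub','driver_grip']:
    for o in r.place_of(n,cam):
        rr,c=np.round(o['point']).astype(int); print(cam,n,round(o['confidence'],2),rr,c,np.round(W[rr,c],3))
# all object pts above table
m=(w[...,2]>0.02)&(w[...,0]>0.35)&(w[...,0]<0.8)&(w[...,1]>-.4)
n,l,s,c=cv2.connectedComponentsWithStats(m.astype(np.uint8))
for i in range(1,n):
    if s[i,4]>20:
        p=w[l==i]; print(i,s[i],'med',np.round(np.median(p,0),3),'zmax',round(np.percentile(p[:,2],95),3))
cv2.imwrite('pics/topz.png',cv2.resize(im[170:300,150:400],None,fx=3,fy=3,interpolation=cv2.INTER_CUBIC))
cv2.imwrite('pics/scz.png',cv2.resize(im2[130:320,200:420],None,fx=3,fy=3,interpolation=cv2.INTER_CUBIC))
```

```text
top bed 0.79 220 303 [ 0.588 -0.081  0.013]
top fence 0.65 200 302 [ 0.647 -0.075  0.043]
top jaw_face 0.42 244 302 [ 0.505 -0.075  0.065]
top tread 0.88 231 358 [ 0.549 -0.245  0.068]
top big0_c 0.76 238 248 [0.523 0.091 0.036]
top small0_c 0.62 235 215 [0.531 0.196 0.028]
top card_c 0.91 165 197 [0.766 0.272 0.005]
top card_c 0.59 206 213 [0.628 0.211 0.007]
top glue 0.59 218 132 [0.573 0.45  0.059]
top tub 0.6 168 246 [0.758 0.109 0.01 ]
top tub 0.57 205 213 [0.632 0.211 0.007]
top driver_grip 0.81 226 411 [ 0.577 -0.424  0.016]
scene bed 0.6 205 265 [ 0.591 -0.08   0.011]
scene bed 0.51 284 246 [0.763 0.118 0.006]
scene fence 0.78 208 246 [ 0.662 -0.063  0.059]
scene jaw_face 0.74 155 252 [ 0.546 -0.235  0.065]
scene jaw_face 0.52 189 291 [ 0.511 -0.066  0.05 ]
scene tread 0.8 153 250 [ 0.548 -0.244  0.066]
scene tread 0.6 286 303 [0.641 0.196 0.004]
scene big0_c 0.92 235 316 [0.537 0.1   0.037]
scene big0_c 0.53 286 305 [0.637 0.199 0.005]
scene small0_c 0.74 262 340 [0.528 0.197 0.027]
scene card_c 0.91 393 330 [0.735 0.439 0.009]
scene card_c 0.82 284 307 [0.629 0.197 0.005]
s
[... 176 characters left out ...]
29]
scene tub 0.67 284 244 [0.766 0.113 0.002]
scene driver_grip 0.47 136 216 [ 0.585 -0.418  0.023]
1 [233 155  19  19 128] med [0.774 0.124 0.031] zmax 0.036
2 [296 194  13   9  93] med [ 0.648 -0.073  0.066] zmax 0.072
3 [341 203  29  41 844] med [ 0.575 -0.24   0.055] zmax 0.075
4 [117 210  21  16 229] med [0.572 0.461 0.073] zmax 0.109
5 [178 224  19  16 193] med [0.54  0.283 0.035] zmax 0.038
6 [207 232  15  10 136] med [0.527 0.199 0.026] zmax 0.031
7 [239 232  17  13 191] med [0.523 0.095 0.034] zmax 0.038
8 [289 243  24  30 393] med [ 0.451 -0.067  0.06 ] zmax 0.069
10 [210 258  19  16 196] med [0.436 0.178 0.035] zmax 0.038
12 [178 262  16  10 135] med [0.432 0.283 0.026] zmax 0.03
```

View pics/topz.png

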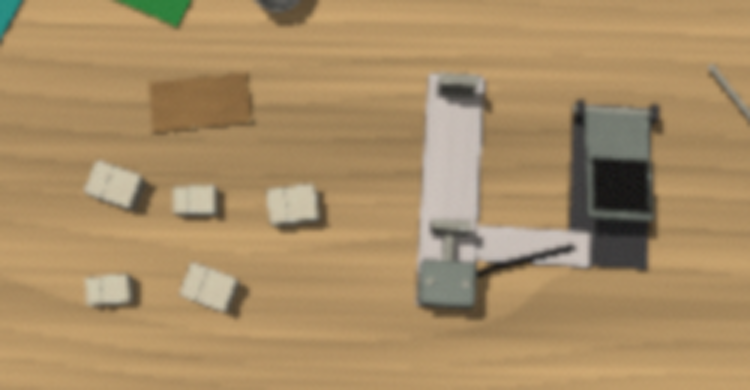

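View pics/scz.png

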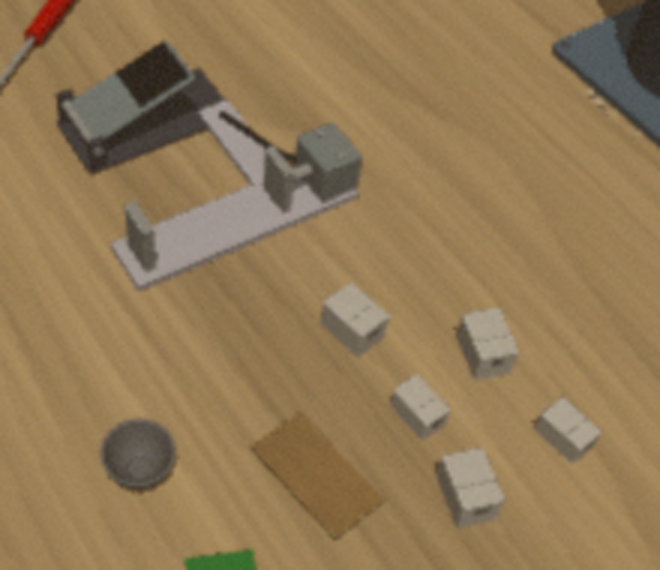

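```bash
cat > meas.py <<'E'
from h import *
def boxes(zr=None,verbose=True,xr=(0.36,0.8),yr=(0.03,0.4)):
    out=[]
    for cam in ('top','scene'):
        im,d=r.snapshot(cam); w=cloud(cam,d)
        hsv=cv2.cvtColor(im,cv2.COLOR_BGR2HSV)
        m=(w[...,2]>0.02)&(w[...,0]>xr[0])&(w[...,0]<xr[1])&(w[...,1]>yr[0])&(w[...,1]<yr[1])
        n,l,s,c=cv2.connectedComponentsWithStats(m.astype(np.uint8))
        for i in range(1,n):
            if s[i,4]<40: continue
            p=w[l==i]; zt=np.percentile(p[:,2],90); q=p[abs(p[:,2]-np.median(p[p[:,2]>zt-0.005][:,2]))<0.003]
            (cx,cy),(a,b),ang=cv2.minAreaRect((q[:,:2]*1000).astype(np.float32))
            if a>b: a,b,ang=b,a,ang-90   # a short; ang = direction of short axis
            ang=(ang+90)%180-90
            # ang: short axis dir ; long axis dir = ang+90
            out.append((cam,cx,cy,a,b,ang,np.median(q[:,2])*1000,len(q)))
            if verbose: print(cam,'c (%.0f %.0f) short %.0f long %.0f shortaxis %.0f deg ztop %.0f n%d'%out[-1][1:])
    return out
E
python3 - <<'E'
from meas import *
boxes()
for cam in ('top','scene'):
    im,d=r.snapshot(cam); w=cloud(cam,d)
    def show(nm,m):
        q=w[m]; 
        if len(q)<10: print(cam,nm,len(q));return
        rc=cv2.minAreaRect((q[:,:2]*1000).astype(np.float32)); print(cam,nm,np.round(rc[0],1),np.round(rc[1],1),round(rc[2],1),'z',np.round(np.percentile(q[:,2]*1000,[5,50,95]),1),len(q))
    x,y,z=w[...,0],w[...,1],w[...,2]
    hsv=cv2.cvtColor(im,cv2.COLOR_BGR2HSV)
    reg=(x>.38)&(x<.72)&(y>-.13)&(y<-.03)
    show('fencetop',reg&(x>.6)&(z>.066)&(z<.075))
    show('jawtop',reg&(x>.485)&(x<.6)&(z>.066)&(z<.075))
    show('housetop',reg&(x<.475)&(z>.056)&(z<.066))
    sat=hsv[...,1]; 
    show('bed',reg&(z>.007)&(z<.017)&(sat<45)&(hsv[...,2]>110))
    show('pad',(x>.48)&(x<.65)&(y>-.3)&(y<-.2)&(z>.05)&(hsv[...,2]<45))
    show('plate',(x>.48)&(x<.65)&(y>-.3)&(y<-.2)&(z>.045)&(z<.09))
    show('card',(x>.56)&(x<.7)&(y>.12)&(y<.3)&(hsv[...,1]>110)&(hsv[...,2]<150)&(z<.015)&(z>.002))
    print(np.round(z[230,340],3))
E
```

```text
top c (763 120) short 59 long 61 shortaxis -87 deg ztop 33 n59
top c (540 283) short 36 long 50 shortaxis -17 deg ztop 35 n143
top c (527 199) short 28 long 44 shortaxis 5 deg ztop 27 n97
top c (524 96) short 36 long 50 shortaxis 9 deg ztop 35 n140
top c (437 179) short 35 long 50 shortaxis -20 deg ztop 35 n141
top c (431 283) short 27 long 43 shortaxis 6 deg ztop 27 n95
scene c (525 96) short 37 long 50 shortaxis 10 deg ztop 36 n199
scene c (438 179) short 36 long 51 shortaxis -18 deg ztop 35 n203
scene c (528 200) short 30 long 45 shortaxis 2 deg ztop 27 n161
scene c (433 283) short 31 long 44 shortaxis 6 deg ztop 28 n164
scene c (764 123) short 60 long 61 shortaxis -28 deg ztop 33 n125
scene c (542 285) short 37 long 51 shortaxis -20 deg ztop 35 n265
top fencetop [653. -73.] [38.3 12.4] 83.3 z [66.3 68.7 72. ] 44
top jawtop [502.8 -69.2] [ 9.6 36.5] 1.4 z [66.7 69.3 71.3] 40
top housetop [444.7 -66.1] [55.7 44.7] 87.4 z [56.9 60.6 64.8] 260
top bed [570.7 -84.2] [201.   88.8] 0.7 z [ 7.6 10.7 14.7] 912
top pad [ 547.6 -240.8] [52.8 52.8] 87.8 z [57.2 66.1 75.1] 274
top plate [ 575.  -241.4] [ 82.  125.4] 87.3 z [46.7 63.3 74.9] 594
top card [636.7 200. ] [ 59.5 108.4] 10.3 z [2.3 4.9 8.6] 446
0.013
scene fencetop [655.4 -72.3] [40.1 12.4] 87.8 z [67.1 68.8 70.9] 54
scene jawtop [504.5 -67.6] [39.3 10.2] 88.4 z [67.1 68.8 71.9] 39
scene housetop [447.1 -65.7] [56.9 45.1] 89.6 z [57.3 61.3 63.3] 215
scene bed [552.3 -84.4] [ 92.4 244.1] 88.4 z [ 8.2 11.  14.1] 988
scene pad [ 550.4 -241.7] [46.3 48. ] 86.7 z [59.4 66.  72.4] 26
scene plate [ 576.5 -242.2] [125.6  80.4] 1.5 z [46.3 62.  74.3] 512
scene card [618.4 210.7] [176.2 111. ] 88.6 z [2.5 5.3 7.9] 927
-0.001
```

```bash
cat > plan.py <<'E'
import sys
from h import *
def plan(x,y,z,yawdeg,n=8,nrot=None):
    s=r.observe(); p=np.array(s['tcp_pos']); e=s['ee_rot']
    Rm=R.from_euler('xyz',e).as_matrix(); T=(R.from_euler('z',yawdeg,degrees=True)*R.from_euler('x',180,degrees=True)).as_matrix()
    rv=R.from_matrix(Rm.T@T).as_rotvec(degrees=True)/8
    d=np.array([x,y,z])-p
    print('tcp',np.round(p,4),'yaw',round(np.degrees(e[2]),2),'w',round(float(s['width']),3),'F',np.round(s['ft_force'],1),'t',round(s['t'],2))
    print('tool-units dp now-axes',np.round(Rm.T@d/0.04,2),'after-turn axes',np.round(T.T@d/0.04,2),'rot',np.round(rv,2))
    if n:
        a=[];b=[]
        for i in range(n):
            Ri=Rm@R.from_rotvec(rv*8*i/n,degrees=True).as_matrix()
            a.append(np.round(Ri.T@d/n/0.04,2).tolist()); b.append(np.round(rv/n,2).tolist())
        print(n,a,b)
if __name__=='__main__': plan(*[float(v) for v in sys.argv[1:5]],n=int(sys.argv[5]) if len(sys.argv)>5 else 8)
E
python3 plan.py .5245 .096 .15 99.5 16
```

```text
tcp [0.227  0.6091 0.2387] yaw 69.56 w 1.0 F [-1.   0.8 -0.7] t 1.4
tool-units dp now-axes [-9.42 11.45  2.22] after-turn axes [-13.88   5.22   2.22] rot [ 0.   -0.   -3.74]
16 [[-0.59, 0.72, 0.14], [-0.61, 0.7, 0.14], [-0.63, 0.68, 0.14], [-0.66, 0.65, 0.14], [-0.68, 0.63, 0.14], [-0.7, 0.61, 0.14], [-0.72, 0.59, 0.14], [-0.74, 0.56, 0.14], [-0.75, 0.54, 0.14], [-0.77, 0.51, 0.14], [-0.79, 0.49, 0.14], [-0.8, 0.46, 0.14], [-0.82, 0.44, 0.14], [-0.83, 0.41, 0.14], [-0.84, 0.38, 0.14], [-0.86, 0.35, 0.14]] [[0.0, -0.0, -0.23], [0.0, -0.0, -0.23], [0.0, -0.0, -0.23], [0.0, -0.0, -0.23], [0.0, -0.0, -0.23], [0.0, -0.0, -0.23], [0.0, -0.0, -0.23], [0.0, -0.0, -0.23], [0.0, -0.0, -0.23], [0.0, -0.0, -0.23], [0.0, -0.0, -0.23], [0.0, -0.0, -0.23], [0.0, -0.0, -0.23], [0.0, -0.0, -0.23], [0.0, -0.0, -0.23], [0.0, -0.0, -0.23]]
```

```bash
python3 -m crank '{"dp":[[-0.6,0.7,0],[-0.6,0.7,0],[-0.63,0.68,0],[-0.66,0.65,0.1],[-0.68,0.63,0.1],[-0.7,0.6,0.1],[-0.72,0.6,0.1],[-0.74,0.56,0.1]],"delta_rot":[[0,0,-0.23],[0,0,-0.23],[0,0,-0.23],[0,0,-0.23],[0,0,-0.23],[0,0,-0.23],[0,0,-0.23],[0,0,-0.23]],"hand":[1,1,1,1,1,1,1,1]}'; python3 plan.py .5245 .096 .12 99.5 8
```

```text
t: 2.2
tcp_pos: [0.3771, 0.3503, 0.218]
ee_rot: [-3.141, -0.007, 1.492]
ft_force: [0.9, 0.4, 0.2]
width: 1.001
tcp [0.3771 0.3503 0.218 ] yaw 85.48 w 1.001 F [0.9 0.4 0.2] t 2.2
tool-units dp now-axes [-6.06  4.17  2.41] after-turn axes [-6.88  2.58  2.45] rot [ 0.   -0.05 -1.75]
8 [[-0.76, 0.52, 0.3], [-0.77, 0.5, 0.3], [-0.79, 0.47, 0.3], [-0.8, 0.45, 0.3], [-0.81, 0.43, 0.3], [-0.83, 0.4, 0.3], [-0.84, 0.37, 0.3], [-0.85, 0.35, 0.31]] [[0.0, -0.01, -0.22], [0.0, -0.01, -0.22], [0.0, -0.01, -0.22], [0.0, -0.01, -0.22], [0.0, -0.01, -0.22], [0.0, -0.01, -0.22], [0.0, -0.01, -0.22], [0.0, -0.01, -0.22]]
```

Tracks well. Continue.

```bash
python3 -m crank '{"dp":[[-0.76,0.52,0.2],[-0.78,0.5,0.3],[-0.8,0.47,0.3],[-0.8,0.45,0.3],[-0.82,0.43,0.3],[-0.84,0.4,0.3],[-0.85,0.37,0.3],[-0.85,0.35,0.3]],"delta_rot":[[0,0,-0.22],[0,0,-0.22],[0,0,-0.22],[0,0,-0.22],[0,0,-0.22],[0,0,-0.22],[0,0,-0.22],[0,0,-0.22]],"hand":[1,1,1,1,1,1,1,1]}'; python3 plan.py .5245 .096 .005 99.5 8
python3 - <<'E'
from meas import *
boxes()
E
```

```text
t: 3.0
tcp_pos: [0.5334, 0.0856, 0.1242]
ee_rot: [3.132, -0.01, 1.749]
ft_force: [0.1, 0.3, 0.4]
width: 1.002
tcp [0.5334 0.0856 0.1242] yaw 100.23 w 1.002 F [0.1 0.3 0.4] t 3.0
tool-units dp now-axes [ 0.27 -0.2   2.98] after-turn axes [ 0.29 -0.18  2.98] rot [ 0.07 -0.07  0.09]
8 [[0.03, -0.03, 0.37], [0.03, -0.02, 0.37], [0.03, -0.02, 0.37], [0.03, -0.02, 0.37], [0.03, -0.02, 0.37], [0.04, -0.02, 0.37], [0.04, -0.02, 0.37], [0.04, -0.02, 0.37]] [[0.01, -0.01, 0.01], [0.01, -0.01, 0.01], [0.01, -0.01, 0.01], [0.01, -0.01, 0.01], [0.01, -0.01, 0.01], [0.01, -0.01, 0.01], [0.01, -0.01, 0.01], [0.01, -0.01, 0.01]]
top c (764 120) short 59 long 62 shortaxis -88 deg ztop 33 n69
top c (373 52) short 11 long 45 shortaxis 18 deg ztop 699 n102
top c (540 284) short 36 long 49 shortaxis -17 deg ztop 35 n132
top c (431 284) short 28 long 44 shortaxis 3 deg ztop 27 n104
scene c (437 75) short 42 long 95 shortaxis 52 deg ztop 592 n261
scene c (526 96) short 37 long 50 shortaxis 10 deg ztop 35 n200
scene c (438 179) short 37 long 52 shortaxis -19 deg ztop 36 n211
scene c (529 200) short 29 long 45 shortaxis 3 deg ztop 27 n158
scene c (432 284) short 31 long 44 shortaxis 6 deg ztop 28 n161
scene c (764 123) short 60 long 61 shortaxis -30 deg ztop 34 n124
scene c (542 284) short 37 long 50 shortaxis -17 deg ztop 36 n263
```

```bash
python3 -m crank '{"dp":[[0.15,-0.1,0],[0.12,-0.1,0.2],[0,0,0.4],[0,0,0.4],[0,0,0.4],[0,0,0.4],[0,0,0.1],[0,0,0]],"delta_rot":[[0.07,-0.07,0.09],[0,0,0],[0,0,0],[0,0,0],[0,0,0],[0,0,0],[0,0,0],[0,0,0]],"hand":[1,1,1,1,1,1,1,1]}'; python3 plan.py .5245 .096 .005 99.5 0
```

```text
t: 3.9
tcp_pos: [0.5222, 0.0965, 0.0442]
ee_rot: [3.141, -0.001, 1.733]
ft_force: [1.4, -0.2, -0.1]
width: 0.998
tcp [0.5222 0.0965 0.0442] yaw 99.3 w 0.998 F [ 1.4 -0.2 -0.1] t 3.9
tool-units dp now-axes [-0.02  0.05  0.98] after-turn axes [-0.02  0.06  0.98] rot [ 0.   -0.01 -0.03]
```

```bash
python3 -m crank '{"dp":[[0,0.08,0],[0,0,0.3],[0,0,0.3],[0,0,0.3],[0,0,0.08],[0,0,0],[0,0,0],[0,0,0]],"delta_rot":[[0,0,0],[0,0,0],[0,0,0],[0,0,0],[0,0,0],[0,0,0],[0,0,0],[0,0,0]],"hand":[1,1,1,1,1,-1,-1,-1]}'; python3 plan.py .5245 .096 .005 99.5 0
```

```text
t: 4.7
tcp_pos: [0.5265, 0.0981, 0.0029]
ee_rot: [3.139, -0.002, 1.734]
ft_force: [0.3, 0.8, -0.1]
width: 0.748
tcp [0.5265 0.0981 0.0029] yaw 99.35 w 0.748 F [ 0.3  0.8 -0.1] t 4.7
tool-units dp now-axes [-0.04 -0.06 -0.05] after-turn axes [-0.04 -0.06 -0.05] rot [ 0.02 -0.01 -0.02]
```

```bash
python3 -m crank '{"dp":[[0,0,0],[0,0,0],[0,0,0],[0,0,0],[0,0,-0.4],[0,0,-0.8],[0,0,-0.9],[0,0,-0.8]],"delta_rot":[[0,0,0],[0,0,0],[0,0,0],[0,0,0],[0,0,0],[0,0,0],[0,0,0],[0,0,0]],"hand":[-1,-1,-1,-1,-1,-1,-1,-1]}'
python3 - <<'E'
from plan import *
c,s=np.cos(np.radians(-1.9)),np.sin(np.radians(-1.9))
def bed(x,y): return 0.5932+(c*x-s*y), -0.0707+(s*x+c*y)
for b in (.033,-.006,-.045,0): print(b,np.round(bed(b,0),4))
print('tread',np.round(bed(-.045,-.17),4))
x,y=bed(.033,0); plan(x,y,.12,88.1,8)
E
```

```text
t: 5.5
tcp_pos: [0.5226, 0.0971, 0.1189]
ee_rot: [-3.135, -0.001, 1.734]
ft_force: [0.9, 0.5, -0.0]
width: 0.564
0.033 [ 0.6262 -0.0718]
-0.006 [ 0.5872 -0.0705]
-0.045 [ 0.5482 -0.0692]
0 [ 0.5932 -0.0707]
tread [ 0.5426 -0.2391]
tcp [0.5226 0.0971 0.1189] yaw 99.36 w 0.564 F [ 0.9  0.5 -0. ] t 5.5
tool-units dp now-axes [-4.59  1.87 -0.04] after-turn axes [-4.14  2.73 -0.03] rot [-0.04 -0.    1.41]
8 [[-0.57, 0.23, -0.01], [-0.57, 0.25, -0.01], [-0.56, 0.26, -0.01], [-0.55, 0.28, -0.0], [-0.55, 0.29, -0.0], [-0.54, 0.3, -0.0], [-0.53, 0.32, -0.0], [-0.53, 0.33, -0.0]] [[-0.01, -0.0, 0.18], [-0.01, -0.0, 0.18], [-0.01, -0.0, 0.18], [-0.01, -0.0, 0.18], [-0.01, -0.0, 0.18], [-0.01, -0.0, 0.18], [-0.01, -0.0, 0.18], [-0.01, -0.0, 0.18]]
```

```bash
python3 -m crank '{"dp":[[-0.57,0.23,0],[-0.57,0.25,0],[-0.56,0.26,0],[-0.55,0.28,0],[-0.55,0.29,0],[-0.54,0.3,0],[-0.53,0.32,0],[-0.5,0.33,0]],"delta_rot":[[0,0,0.18],[0,0,0.18],[0,0,0.18],[0,0,0.18],[0,0,0.18],[0,0,0.18],[0,0,0.18],[0,0,0.18]],"hand":[-1,-1,-1,-1,-1,-1,-1,-1]}'; python3 -m crank '{"dp":[[0,0,0],[0,0,0],[0,0,0],[0,0,0],[0,0,0],[0,0,0],[0,0,0],[0,0,0]],"delta_rot":[[0,0,0],[0,0,0],[0,0,0],[0,0,0],[0,0,0],[0,0,0],[0,0,0],[0,0,0]],"hand":[-1,-1,-1,-1,-1,-1,-1,-1]}'; python3 plan.py .627 -.0718 .09 88.1 0
python3 - <<'E'
from meas import *
boxes(xr=(.38,.75),yr=(-.12,.02))
im,d=r.snapshot('scene'); cv2.imwrite('pics/s1.png',cv2.resize(im[100:320,150:430],None,fx=2.5,fy=2.5))
E
```

```text
t: 6.3
tcp_pos: [0.6304, -0.0708, 0.124]
ee_rot: [3.141, -0.005, 1.534]
ft_force: [-0.7, 0.2, -0.7]
width: 0.566
t: 7.1
tcp_pos: [0.6293, -0.0703, 0.1234]
ee_rot: [-3.14, -0.005, 1.534]
ft_force: [0.2, -0.4, -1.0]
width: 0.566
tcp [ 0.6293 -0.0703  0.1234] yaw 87.91 w 0.566 F [ 0.2 -0.4 -1. ] t 7.1
tool-units dp now-axes [-0.04 -0.06  0.84] after-turn axes [-0.04 -0.06  0.84] rot [-0.01 -0.04 -0.02]
top c (389 -34) short 17 long 75 shortaxis -1 deg ztop 730 n252
scene c (517 -35) short 44 long 116 shortaxis 58 deg ztop 572 n262
scene c (468 -66) short 55 long 86 shortaxis 89 deg ztop 61 n205
scene c (655 -73) short 12 long 43 shortaxis -1 deg ztop 69 n54
```

View pics/s1.png

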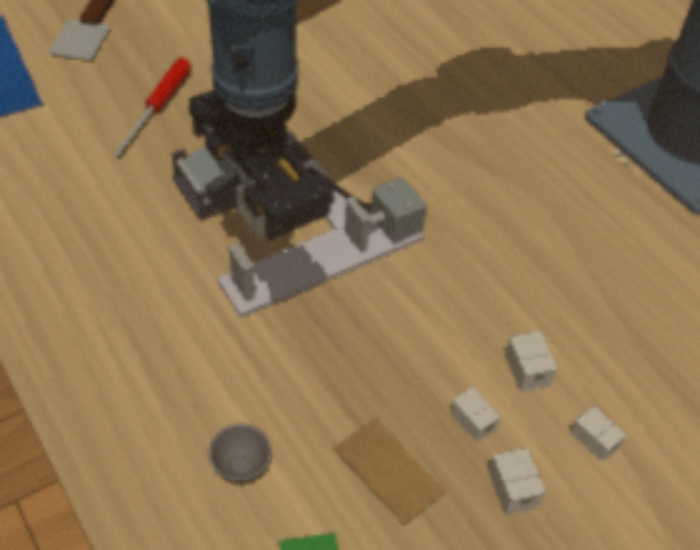

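```bash
python3 -m crank '{"dp":[[-0.04,-0.07,0.2],[0,0,0.5],[0,0,0.5],[0,0,0.5],[0,0,0.3],[0,0,0],[0,0,0],[0,0,0]],"delta_rot":[[0,0,0],[0,0,0],[0,0,0],[0,0,0],[0,0,0],[0,0,0],[0,0,0],[0,0,0]],"hand":[-1,-1,-1,-1,-1,-1,-1,-1]}';  python3 plan.py .627 -.0718 .018 88.1 0
```

```text
t: 8.05
tcp_pos: [0.6259, -0.0732, 0.0396]
ee_rot: [-3.141, -0.004, 1.533]
ft_force: [-0.0, -0.3, -1.3]
width: 0.564
tcp [ 0.6259 -0.0732  0.0396] yaw 87.82 w 0.564 F [-0.  -0.3 -1.3] t 8.05
tool-units dp now-axes [0.03 0.03 0.54] after-turn axes [0.04 0.03 0.54] rot [-0.   -0.03 -0.04]
```

```bash
python3 -m crank '{"dp":[[0.03,0.03,0.2],[0,0,0.2],[0,0,0.15],[0,0,0.04],[0,0,0],[0,0,0],[0,0,0],[0,0,0]],"delta_rot":[[0,0,0],[0,0,0],[0,0,0],[0,0,0],[0,0,0],[0,0,0],[0,0,0],[0,0,0]],"hand":[-1,-1,-1,-1,-1,-1,-1,-1]}';  python3 plan.py .627 -.0718 .0155 88.1 0
```

```text
t: 8.85
tcp_pos: [0.629, -0.0719, 0.0162]
ee_rot: [3.138, -0.004, 1.533]
ft_force: [0.2, -0.7, -0.6]
width: 0.566
tcp [ 0.629  -0.0719  0.0162] yaw 87.83 w 0.566 F [ 0.2 -0.7 -0.6] t 8.85
tool-units dp now-axes [ 0.   -0.05  0.02] after-turn axes [ 0.   -0.05  0.02] rot [ 0.03 -0.03 -0.03]
```

```bash
python3 -m crank '{"dp":[[0,-0.06,0.02],[0,0,0],[0,0,0],[0,0,0],[0,0,0],[0,0,0],[0,0,-0.3],[0,0,-0.5]],"delta_rot":[[0,0,0],[0,0,0],[0,0,0],[0,0,0],[0,0,0],[0,0,0],[0,0,0],[0,0,0]],"hand":[-1,0.8,0.8,0.8,0.8,0.8,0.8,0.8]}'; python3 -m crank '{"dp":[[0,0,-0.8],[0,0,-0.8],[0,0,-0.8],[0.6,-0.6,0],[0.6,-0.6,0],[0.6,-0.6,0],[0.6,-0.4,0],[0.6,-0.4,0]],"delta_rot":[[0,0,0],[0,0,0],[0,0,0],[0,0,0.2],[0,0,0.2],[0,0,0.2],[0,0,0.2],[0,0,0.2]],"hand":[1,1,1,1,1,1,1,1]}'
python3 - <<'E'
from meas import *
boxes()
boxes(xr=(.54,.75),yr=(-.12,.02))
im,d=r.snapshot('scene'); cv2.imwrite('pics/s2.png',cv2.resize(im[100:320,150:430],None,fx=2.5,fy=2.5))
E
```

```text
t: 9.65
tcp_pos: [0.6251, -0.0718, 0.0474]
ee_rot: [3.141, -0.004, 1.533]
ft_force: [-0.0, 0.3, -0.3]
width: 0.899
t: 10.45
tcp_pos: [0.5353, 0.0544, 0.1581]
ee_rot: [3.126, -0.006, 1.379]
ft_force: [-0.1, 0.2, 0.5]
width: 1.002
top c (764 120) short 59 long 60 shortaxis -8 deg ztop 33 n67
top c (373 48) short 10 long 38 shortaxis 25 deg ztop 701 n94
top c (540 284) short 35 long 50 shortaxis -17 deg ztop 35 n143
top c (528 199) short 26 long 45 shortaxis 1 deg ztop 27 n99
top c (431 284) short 28 long 44 shortaxis 5 deg ztop 27 n106
scene c (443 71) short 41 long 105 shortaxis 62 deg ztop 594 n271
scene c (438 180) short 37 long 52 shortaxis -18 deg ztop 36 n207
scene c (529 200) short 29 long 45 shortaxis 3 deg ztop 28 n161
scene c (433 284) short 30 long 45 shortaxis 7 deg ztop 27 n169
scene c (764 123) short 60 long 62 shortaxis -27 deg ztop 34 n113
scene c (542 285) short 36 long 51 shortaxis -19 deg ztop 36 n266
top c (653 -73) short 13 long 38 shortaxis -2 deg ztop 68 n41
top c (545 -14) short 9 long 46 shortaxis 2 deg ztop 264 n40
scene c (543 17) short 5 long 6 shortaxis -87 deg ztop 538 n16
scene c (547 -12) short 14 long 59 shortaxis 0 deg ztop 264 n70
scene c (655 -72) short 13 long 42 shortaxis -3 deg ztop 69 n54
```

View pics/s2.png

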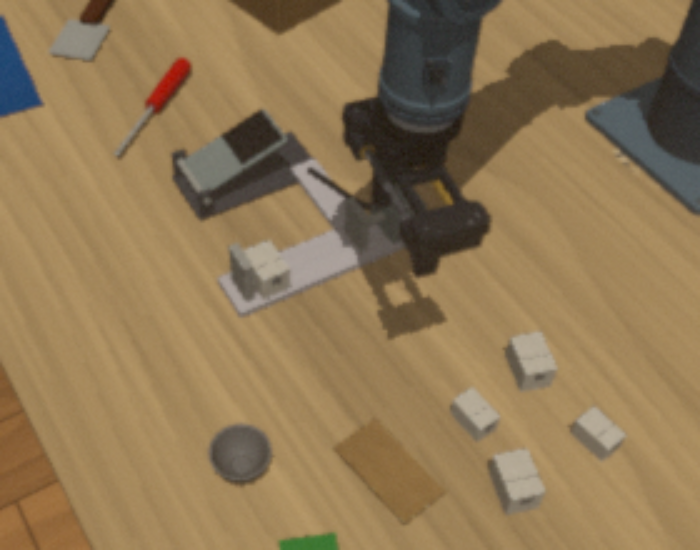

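```bash
python3 plan.py .4375 .1795 .09 71 8
```

```text
tcp [0.5363 0.0529 0.1575] yaw 79.08 w 1.002 F [0.8 1.3 0.6] t 10.7
tool-units dp now-axes [ 2.63 -3.05  1.66] after-turn axes [ 2.19 -3.37  1.69] rot [ 0.11 -0.04  1.01]
8 [[0.33, -0.38, 0.21], [0.32, -0.39, 0.21], [0.32, -0.39, 0.21], [0.31, -0.4, 0.21], [0.3, -0.4, 0.21], [0.29, -0.41, 0.21], [0.29, -0.41, 0.21], [0.28, -0.42, 0.21]] [[0.01, -0.01, 0.13], [0.01, -0.01, 0.13], [0.01, -0.01, 0.13], [0.01, -0.01, 0.13], [0.01, -0.01, 0.13], [0.01, -0.01, 0.13], [0.01, -0.01, 0.13], [0.01, -0.01, 0.13]]
```

```bash
python3 -m crank '{"dp":[[0.4,-0.46,0.2],[0.4,-0.46,0.2],[0.38,-0.47,0.2],[0.37,-0.47,0.2],[0.35,-0.48,0.2],[0.34,-0.48,0.2],[0.33,-0.48,0.2],[0,0,0]],"delta_rot":[[0.05,-0.04,0.15],[0.05,0,0.15],[0,0,0.15],[0,0,0.15],[0,0,0.15],[0,0,0.15],[0,0,0.12],[0,0,0]],"hand":[1,1,1,1,1,1,1,1]}'; python3 plan.py .4375 .1795 .004 71 0
```

```text
t: 11.5
tcp_pos: [0.442, 0.1783, 0.1009]
ee_rot: [3.131, 0.001, 1.211]
ft_force: [0.4, -0.6, 0.7]
width: 1.002
tcp [0.442  0.1783 0.1009] yaw 69.39 w 1.002 F [ 0.4 -0.6  0.7] t 11.5
tool-units dp now-axes [-0.01 -0.14  2.42] after-turn axes [-0.01 -0.11  2.42] rot [ 0.08  0.01 -0.2 ]
```

```bash
python3 -m crank '{"dp":[[0,-0.12,0.2],[0,0,0.4],[0,0,0.5],[0,0,0.5],[0,0,0.3],[0,0,0],[0,0,0],[0,0,0]],"delta_rot":[[0.08,0,-0.2],[0,0,0],[0,0,0],[0,0,0],[0,0,0],[0,0,0],[0,0,0],[0,0,0]],"hand":[1,1,1,1,1,1,1,1]}'; python3 plan.py .4375 .1795 .004 71 0
```

```text
t: 12.3
tcp_pos: [0.4461, 0.1712, 0.0234]
ee_rot: [3.137, -0.0, 1.234]
ft_force: [0.3, 0.3, -0.3]
width: 1.002
tcp [0.4461 0.1712 0.0234] yaw 70.72 w 1.002 F [ 0.3  0.3 -0.3] t 12.3
tool-units dp now-axes [ 0.13 -0.27  0.48] after-turn axes [ 0.13 -0.27  0.48] rot [ 0.03 -0.   -0.03]
```

```bash
python3 -m crank '{"dp":[[0.13,-0.27,0],[0,0,0],[0,0,0.25],[0,0,0.2],[0,0,0],[0,0,0],[0,0,0],[0,0,0]],"delta_rot":[[0,0,0],[0,0,0],[0,0,0],[0,0,0],[0,0,0],[0,0,0],[0,0,0],[0,0,0]],"hand":[1,1,1,1,1,1,1,1]}'; python3 plan.py .4375 .1795 .004 71 0
```

```text
t: 13.1
tcp_pos: [0.4379, 0.1815, 0.0053]
ee_rot: [3.135, -0.002, 1.236]
ft_force: [0.5, 0.4, 0.1]
width: 0.996
tcp [0.4379 0.1815 0.0053] yaw 70.81 w 0.996 F [0.5 0.4 0.1] t 13.1
tool-units dp now-axes [-0.05  0.01  0.03] after-turn axes [-0.05  0.01  0.03] rot [ 0.05 -0.02 -0.02]
```

```bash
python3 -m crank '{"dp":[[0,0,0],[0,0,0],[0,0,0],[0,0,0],[0,0,0],[0,0,0],[0,0,0],[0,0,0]],"delta_rot":[[0,0,0],[0,0,0],[0,0,0],[0,0,0],[0,0,0],[0,0,0],[0,0,0],[0,0,0]],"hand":[-1,-1,-1,-1,-1,-1,-1,-1]}'; python3 plan.py .4375 .1795 .004 71 0; python3 -m crank '{"dp":[[0,0,-0.4],[0,0,-0.8],[0,0,-0.9],[0,0,-0.9],[0,0,0],[0,0,0],[0,0,0],[0,0,0]],"delta_rot":[[0,0,0],[0,0,0],[0,0,0],[0,0,0],[0,0,0],[0,0,0],[0,0,0],[0,0,0]],"hand":[-1,-1,-1,-1,-1,-1,-1,-1]}'; python3 plan.py .5872 -.0705 .12 88.1 8
```

```text
t: 13.9
tcp_pos: [0.4383, 0.1813, 0.0057]
ee_rot: [3.134, -0.003, 1.235]
ft_force: [-0.3, -0.4, 0.8]
width: 0.564
tcp [0.4383 0.1813 0.0057] yaw 70.79 w 0.564 F [-0.3 -0.4  0.8] t 13.9
tool-units dp now-axes [-0.05 -0.    0.04] after-turn axes [-0.05 -0.    0.04] rot [ 0.05 -0.02 -0.03]
t: 14.7
tcp_pos: [0.435, 0.1804, 0.1273]
ee_rot: [3.139, 0.001, 1.236]
ft_force: [0.4, -0.7, -0.7]
width: 0.565
tcp [0.435  0.1804 0.1273] yaw 70.8 w 0.565 F [ 0.4 -0.7 -0.7] t 14.7
tool-units dp now-axes [-4.67  5.66  0.2 ] after-turn axes [-6.14  4.01  0.18] rot [ 0.02  0.01 -2.16]
8 [[-0.58, 0.71, 0.03], [-0.61, 0.68, 0.03], [-0.64, 0.66, 0.02], [-0.66, 0.64, 0.02], [-0.68, 0.61, 0.02], [-0.71, 0.58, 0.02], [-0.73, 0.56, 0.02], [-0.75, 0.53, 0.02]] [[0.0, 0.0, -0.27], [0.0, 0.0, -0.27], [0.0, 0.0, -0.27], [0.0, 0.0, -0.27], [0.0, 0.0, -0.27], [0.0, 0.0, -0.27], [0.0, 0.0, -0.27], [0.0, 0.0, -0.27]]
```

```bash
python3 -m crank '{"dp":[[-0.58,0.71,0],[-0.61,0.68,0],[-0.64,0.66,0],[-0.66,0.64,0],[-0.68,0.61,0],[-0.71,0.58,0],[-0.73,0.55,0],[-0.7,0.45,0]],"delta_rot":[[0,0,-0.27],[0,0,-0.27],[0,0,-0.27],[0,0,-0.27],[0,0,-0.27],[0,0,-0.27],[0,0,-0.27],[0,0,-0.27]],"hand":[-1,-1,-1,-1,-1,-1,-1,-1]}'; python3 -m crank '{"dp":[[0,0,0],[0,0,0],[0,0,0],[0,0,0],[0,0,0],[0,0,0],[0,0,0],[0,0,0]],"delta_rot":[[0,0,0],[0,0,0],[0,0,0],[0,0,0],[0,0,0],[0,0,0],[0,0,0],[0,0,0]],"hand":[-1,-1,-1,-1,-1,-1,-1,-1]}';  python3 plan.py .5872 -.0705 .06 88.1 0
```

```text
t: 15.5
tcp_pos: [0.5834, -0.0702, 0.1161]
ee_rot: [-3.125, 0.002, 1.562]
ft_force: [0.4, 0.6, -1.2]
width: 0.563
t: 16.3
tcp_pos: [0.5809, -0.0711, 0.1116]
ee_rot: [-3.118, 0.002, 1.561]
ft_force: [0.5, 0.8, -0.1]
width: 0.566
tcp [ 0.5809 -0.0711  0.1116] yaw 89.42 w 0.566 F [ 0.5  0.8 -0.1] t 16.3
tool-units dp now-axes [0.02 0.19 1.29] after-turn axes [0.02 0.16 1.29] rot [-0.17  0.02  0.17]
```

```bash
python3 -m crank '{"dp":[[0,0.16,0],[0,0,0],[0,0,0],[0,0,0],[0,0,0],[0,0,0],[0,0,0],[0,0,0]],"delta_rot":[[-0.17,0.02,0.17],[0,0,0],[0,0,0],[0,0,0],[0,0,0],[0,0,0],[0,0,0],[0,0,0]],"hand":[-1,-1,-1,-1,-1,-1,-1,-1]}';  python3 plan.py .5872 -.0705 .06 88.1 0
```

```text
t: 17.1
tcp_pos: [0.588, -0.0712, 0.1117]
ee_rot: [3.139, -0.0, 1.535]
ft_force: [0.1, 0.1, -0.1]
width: 0.568
tcp [ 0.588  -0.0712  0.1117] yaw 87.93 w 0.568 F [ 0.1  0.1 -0.1] t 17.1
tool-units dp now-axes [ 0.02 -0.02  1.29] after-turn axes [ 0.02 -0.02  1.29] rot [ 0.02 -0.   -0.02]
```

```bash
python3 -m crank '{"dp":[[0,0,0.3],[0,0,0.5],[0,0,0.5],[0,0,0.3],[0,0,0],[0,0,0],[0,0,0],[0,0,0]],"delta_rot":[[0,0,0],[0,0,0],[0,0,0],[0,0,0],[0,0,0],[0,0,0],[0,0,0],[0,0,0]],"hand":[-1,-1,-1,-1,-1,-1,-1,-1]}';  python3 plan.py .5872 -.0705 .018 88.1 0
python3 - <<'E'
from meas import *
im,d=r.snapshot('scene'); cv2.imwrite('pics/s3.png',cv2.resize(im[160:240,200:340],None,fx=5,fy=5))
E
```

```text
t: 17.9
tcp_pos: [0.5889, -0.0713, 0.0449]
ee_rot: [3.138, -0.001, 1.535]
ft_force: [-2.5, 0.4, 4.2]
width: 0.565
tcp [ 0.5889 -0.0713  0.0449] yaw 87.92 w 0.565 F [-2.5  0.4  4.2] t 17.9
tool-units dp now-axes [ 0.02 -0.05  0.67] after-turn axes [ 0.02 -0.04  0.67] rot [ 0.02 -0.   -0.02]
```

View pics/s3.png

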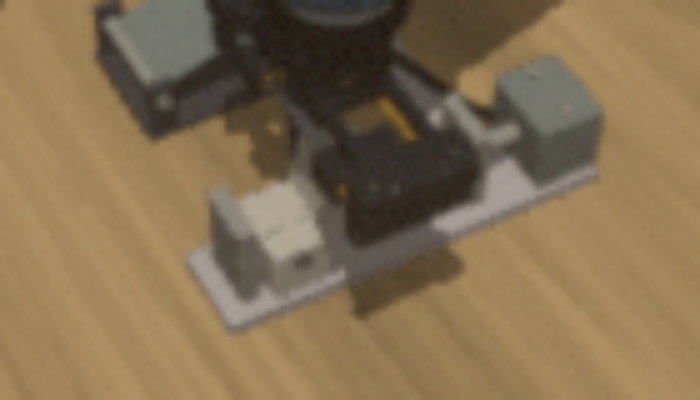

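```bash
python3 -m crank '{"dp":[[0,-0.05,-0.2],[0,0,-0.5],[0,0,-0.5],[0,0,-0.4],[0,0,0],[0,0,0],[0,0,0],[0,0,0]],"delta_rot":[[0,0,0],[0,0,0],[0,0,0],[0,0,0],[0,0,0],[0,0,0],[0,0,0],[0,0,0]],"hand":[-1,-1,-1,-1,-1,-1,-1,-1]}';  python3 plan.py .5872 -.0705 .018 88.1 0
python3 - <<'E'
from meas import *
for cam in ('top','scene'):
    im,d=r.snapshot(cam); w=cloud(cam,d); x,y,z=w[...,0],w[...,1],w[...,2]
    m=(x>.55)&(x<.665)&(y>-.12)&(y<-.03)
    for a,b in((.044,.053),(.065,.075),(.075,.16)):
        q=w[m&(z>a)&(z<b)]
        if len(q)>8:
            rc=cv2.minAreaRect((q[:,:2]*1000).astype(np.float32)); print(cam,a,len(q),np.round(rc[0],1),np.round(rc[1],1),round(rc[2],1),np.round(q.min(0)*1000),np.round(q.max(0)*1000))
    cv2.imwrite(f'pics/{cam}4.png',cv2.resize(im[150:270,200:380],None,fx=4,fy=4))
E
```

```text
t: 18.75
tcp_pos: [0.5837, -0.071, 0.1083]
ee_rot: [-3.14, -0.001, 1.535]
ft_force: [-0.5, -0.0, -0.8]
width: 0.565
tcp [ 0.5837 -0.071   0.1083] yaw 87.93 w 0.565 F [-0.5 -0.  -0.8] t 18.75
tool-units dp now-axes [0.01 0.09 2.26] after-turn axes [0.02 0.09 2.26] rot [-0.01 -0.   -0.02]
scene 0.044 190 [634.1 -69.6] [55.1 51.2] 1.3 [607. -95.  44.] [662. -44.  53.]
scene 0.065 56 [655.4 -73.2] [43.8 13.2] 88.2 [649. -95.  65.] [663. -51.  72.]
scene 0.075 162 [594.9 -71.3] [76.3 26.3] 71.9 [ 575. -110.  108.] [603. -31. 159.]
```

View pics/scene4.png

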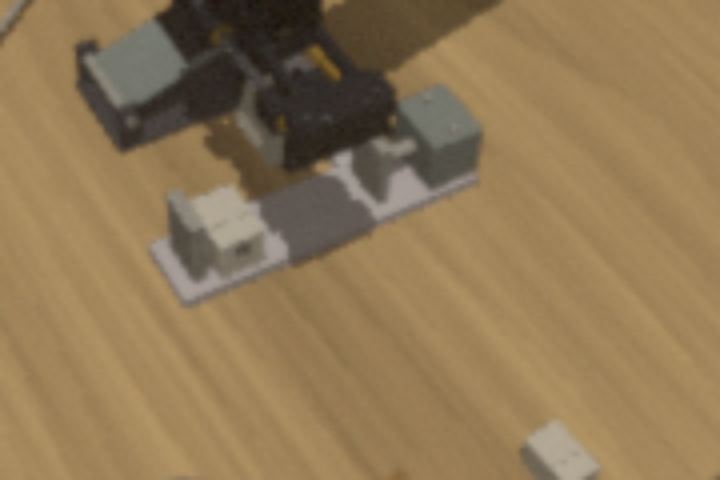

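View pics/top4.png

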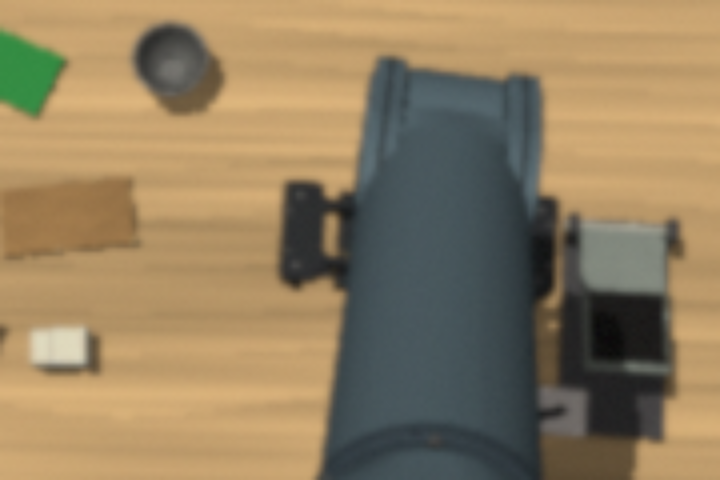

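```bash
python3 -m crank '{"dp":[[0,0,0.3],[0,0,0.5],[0,0,0.5],[0,0,0.3],[0,0,0],[0,0,0],[0,0,0],[0,0,0]],"delta_rot":[[0,0,0],[0,0,0],[0,0,0],[0,0,0],[0,0,0],[0,0,0],[0,0,0],[0,0,0]],"hand":[-1,-1,-1,-1,-1,-1,-1,-1]}';  python3 plan.py .583 -.0705 .018 88.1 0
```

```text
t: 19.65
tcp_pos: [0.5831, -0.0709, 0.0391]
ee_rot: [-3.139, -0.001, 1.535]
ft_force: [-0.2, 0.2, 0.0]
width: 0.563
tcp [ 0.5831 -0.0709  0.0391] yaw 87.93 w 0.563 F [-0.2  0.2  0. ] t 19.65
tool-units dp now-axes [ 0.01 -0.    0.53] after-turn axes [ 0.01 -0.    0.53] rot [-0.02 -0.01 -0.02]
```

```bash
python3 -m crank '{"dp":[[0,0,0.2],[0,0,0.2],[0,0,0.08],[0,0,0],[0,0,0],[0,0,0],[0,0,0],[0,0,0]],"delta_rot":[[0,0,0],[0,0,0],[0,0,0],[0,0,0],[0,0,0],[0,0,0],[0,0,0],[0,0,0]],"hand":[-1,-1,-1,-1,-1,-1,-1,-1]}';  python3 plan.py .583 -.0705 .018 88.1 0
```

```text
t: 20.45
tcp_pos: [0.5842, -0.071, 0.0196]
ee_rot: [-3.141, -0.001, 1.535]
ft_force: [-0.0, 0.0, 0.0]
width: 0.567
tcp [ 0.5842 -0.071   0.0196] yaw 87.93 w 0.567 F [-0.  0.  0.] t 20.45
tool-units dp now-axes [ 0.01 -0.03  0.04] after-turn axes [ 0.01 -0.03  0.04] rot [-0.   -0.   -0.02]
```

Lower the last mm, release, raise, and go towards the third (540.5,284.5, yaw ≈ 72).

```bash
python3 -m crank '{"dp":[[0,-0.02,0.05],[0,0,0],[0,0,0],[0,0,0],[0,0,0],[0,0,0],[0,0,-0.3],[0,0,-0.5]],"delta_rot":[[0,0,0],[0,0,0],[0,0,0],[0,0,0],[0,0,0],[0,0,0],[0,0,0],[0,0,0]],"hand":[-1,-1,0.8,0.8,0.8,0.8,0.8,0.8]}'; python3 -m crank '{"dp":[[0,0,-0.8],[0,0,-0.8],[0,0,-0.8],[0.8,0,0],[0.8,0,0],[0.8,0,0],[0.8,0,0],[0.8,0,0]],"delta_rot":[[0,0,0],[0,0,0],[0,0,0],[0,0,0.25],[0,0,0.25],[0,0,0.25],[0,0,0.25],[0,0,0.25]],"hand":[1,1,1,1,1,1,1,1]}'; python3 plan.py .5405 .2845 .1 72 8
python3 - <<'E'
from meas import *
boxes(xr=(.4,.7))
im,d=r.snapshot('scene'); w=cloud('scene',d); x,y,z=w[...,0],w[...,1],w[...,2]
q=w[(x>.55)&(x<.647)&(y>-.12)&(y<-.03)&(z>.044)&(z<.053)]
rc=cv2.minAreaRect((q[:,:2]*1000).astype(np.float32)); print(len(q),np.round(rc[0],1),np.round(rc[1],1),round(rc[2],1),np.round(q.min(0)*1000),np.round(q.max(0)*1000))
cv2.imwrite('pics/s5.png',cv2.resize(im[150:270,200:380],None,fx=4,fy=4))
E
```

```text
t: 21.25
tcp_pos: [0.5825, -0.0709, 0.0499]
ee_rot: [-3.139, -0.001, 1.535]
ft_force: [0.3, -0.7, 0.2]
width: 0.899
t: 22.05
tcp_pos: [0.6036, 0.085, 0.1609]
ee_rot: [3.133, -0.0, 1.341]
ft_force: [-1.1, -0.6, 0.1]
width: 0.995
tcp [0.6036 0.085  0.1609] yaw 76.84 w 0.995 F [-1.1 -0.6  0.1] t 22.05
tool-units dp now-axes [ 4.5  -2.69  1.5 ] after-turn axes [ 4.26 -3.04  1.52] rot [ 0.06 -0.01  0.61]
8 [[0.56, -0.34, 0.19], [0.56, -0.34, 0.19], [0.55, -0.35, 0.19], [0.55, -0.35, 0.19], [0.55, -0.36, 0.19], [0.54, -0.36, 0.19], [0.54, -0.37, 0.19], [0.54, -0.37, 0.19]] [[0.01, -0.0, 0.08], [0.01, -0.0, 0.08], [0.01, -0.0, 0.08], [0.01, -0.0, 0.08], [0.01, -0.0, 0.08], [0.01, -0.0, 0.08], [0.01, -0.0, 0.08], [0.01, -0.0, 0.08]]
top c (412 59) short 20 long 56 shortaxis 3 deg ztop 701 n164
top c (540 284) short 36 long 50 shortaxis -17 deg ztop 35 n129
top c (430 284) short 28 long 44 shortaxis 3 deg ztop 27 n99
scene c (480 97) short 51 long 111 shortaxis 59 deg ztop 611 n341
scene c (528 200) short 29 long 45 shortaxis 3 deg ztop 28 n163
scene c (433 284) short 30 long 44 shortaxis 7 deg ztop 27 n168
scene c (542 284) short 37 long 51 shortaxis -17 deg ztop 36 n266
342 [607.2 -70.3] [74.6 52.1] 0.3 [570. -96.  44.] [644. -44.  52.]
```

View pics/s5.png

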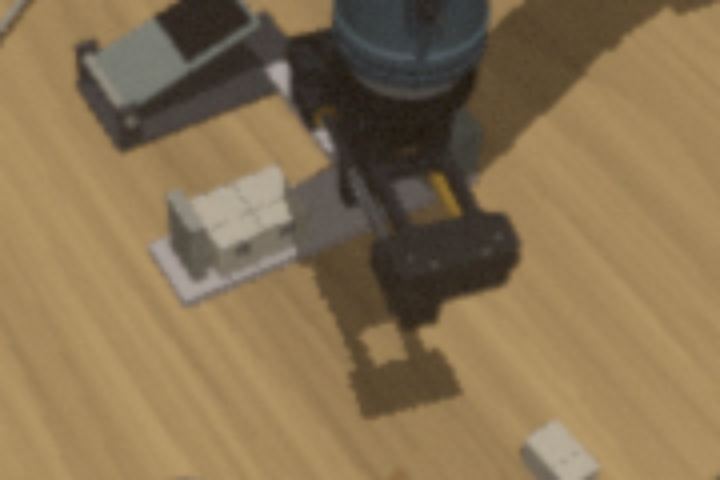

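```bash
python3 -m crank '{"dp":[[0.64,-0.38,0.15],[0.64,-0.38,0.15],[0.63,-0.39,0.2],[0.63,-0.4,0.2],[0.63,-0.41,0.2],[0.62,-0.41,0.2],[0.62,-0.42,0.2],[0,0,0]],"delta_rot":[[0,0,0.09],[0,0,0.09],[0,0,0.09],[0,0,0.09],[0,0,0.09],[0,0,0.09],[0,0,0.09],[0,0,0]],"hand":[1,1,1,1,1,1,1,1]}'; python3 plan.py .5405 .2845 .004 72 0
```

```text
t: 23.0
tcp_pos: [0.5447, 0.2783, 0.1098]
ee_rot: [3.127, 0.002, 1.241]
ft_force: [0.3, 0.6, 0.5]
width: 0.999
tcp [0.5447 0.2783 0.1098] yaw 71.12 w 0.999 F [0.3 0.6 0.5] t 23.0
tool-units dp now-axes [ 0.12 -0.19  2.64] after-turn axes [ 0.12 -0.15  2.65] rot [ 0.11  0.02 -0.11]
```

```bash
python3 -m crank '{"dp":[[0.12,-0.17,0],[0,0,0],[0,0,0.4],[0,0,0.5],[0,0,0.5],[0,0,0.4],[0,0,0],[0,0,0]],"delta_rot":[[0.11,0.02,-0.11],[0,0,0],[0,0,0],[0,0,0],[0,0,0],[0,0,0],[0,0,0],[0,0,0]],"hand":[1,1,1,1,1,1,1,1]}'; python3 plan.py .5405 .2845 .004 72 0
```

```text
t: 23.8
tcp_pos: [0.5438, 0.2747, 0.0342]
ee_rot: [3.139, 0.003, 1.247]
ft_force: [0.2, -0.0, 0.2]
width: 1.0
tcp [0.5438 0.2747 0.0342] yaw 71.46 w 1.0 F [ 0.2 -0.   0.2] t 23.8
tool-units dp now-axes [ 0.21 -0.16  0.76] after-turn axes [ 0.21 -0.15  0.76] rot [ 0.02  0.02 -0.07]
```

```bash
python3 -m crank '{"dp":[[0.21,-0.16,0],[0,0,0.1],[0,0,0.35],[0,0,0.3],[0,0,0],[0,0,0],[0,0,0],[0,0,0]],"delta_rot":[[0,0,-0.07],[0,0,0],[0,0,0],[0,0,0],[0,0,0],[0,0,0],[0,0,0],[0,0,0]],"hand":[1,1,1,1,1,1,-1,-1]}'; python3 plan.py .5405 .2845 .004 72 0; python3 -m crank '{"dp":[[0,0,0],[0,0,0],[0,0,0],[0,0,0],[0,0,0],[0,0,0],[0,0,0],[0,0,0]],"delta_rot":[[0,0,0],[0,0,0],[0,0,0],[0,0,0],[0,0,0],[0,0,0],[0,0,0],[0,0,0]],"hand":[-1,-1,-1,-1,-1,-1,-1,-1]}'; python3 plan.py .5405 .2845 .004 72 0
```

```text
t: 24.6
tcp_pos: [0.5414, 0.2863, 0.0034]
ee_rot: [3.137, 0.0, 1.258]
ft_force: [0.7, -0.0, 0.4]
width: 0.842
tcp [0.5414 0.2863 0.0034] yaw 72.09 w 0.842 F [ 0.7 -0.   0.4] t 24.6
tool-units dp now-axes [-0.05 -0.01 -0.01] after-turn axes [-0.05 -0.01 -0.01] rot [0.03 0.   0.01]
t: 25.4
tcp_pos: [0.5418, 0.2863, 0.0042]
ee_rot: [3.136, -0.0, 1.258]
ft_force: [-0.6, -0.3, 0.4]
width: 0.565
tcp [0.5418 0.2863 0.0042] yaw 72.07 w 0.565 F [-0.6 -0.3  0.4] t 25.4
tool-units dp now-axes [-0.05 -0.02  0.  ] after-turn axes [-0.05 -0.02  0.  ] rot [ 0.04 -0.    0.01]
```

```bash
python3 -m crank '{"dp":[[0,0,-0.4],[0,0,-0.8],[0,0,-0.9],[0,0,-0.9],[-0.4,0,0],[-0.8,0,0],[-0.8,0,0],[-0.8,0,0]],"delta_rot":[[0,0,0],[0,0,0],[0,0,0],[0,0,0],[0,0,-0.3],[0,0,-0.3],[0,0,-0.3],[0,0,-0.3]],"hand":[-1,-1,-1,-1,-1,-1,-1,-1]}'; python3 plan.py .543 -.0692 .12 88.1 8
```

```text
t: 26.2
tcp_pos: [0.5155, 0.1813, 0.1371]
ee_rot: [3.13, -0.007, 1.439]
ft_force: [0.7, -0.5, -0.9]
width: 0.567
tcp [0.5155 0.1813 0.1371] yaw 82.47 w 0.567 F [ 0.7 -0.5 -0.9] t 26.2
tool-units dp now-axes [-6.12  1.5   0.4 ] after-turn axes [-6.24  0.9   0.43] rot [ 0.08 -0.04 -0.7 ]
8 [[-0.77, 0.19, 0.05], [-0.77, 0.18, 0.05], [-0.77, 0.17, 0.05], [-0.77, 0.16, 0.05], [-0.77, 0.15, 0.05], [-0.78, 0.14, 0.05], [-0.78, 0.13, 0.05], [-0.78, 0.12, 0.05]] [[0.01, -0.01, -0.09], [0.01, -0.01, -0.09], [0.01, -0.01, -0.09], [0.01, -0.01, -0.09], [0.01, -0.01, -0.09], [0.01, -0.01, -0.09], [0.01, -0.01, -0.09], [0.01, -0.01, -0.09]]
```

```bash
python3 -m crank '{"dp":[[-0.77,0.19,0.05],[-0.77,0.18,0.05],[-0.77,0.17,0.05],[-0.77,0.16,0.05],[-0.77,0.15,0.05],[-0.78,0.14,0.05],[-0.78,0.1,0.05],[-0.6,0,0]],"delta_rot":[[0,0,-0.09],[0,0,-0.09],[0,0,-0.09],[0,0,-0.09],[0,0,-0.09],[0,0,-0.09],[0,0,-0.09],[0,0,-0.05]],"hand":[-1,-1,-1,-1,-1,-1,-1,-1]}'; python3 -m crank '{"dp":[[0,0,0],[0,0,0],[0,0,0],[0,0,0],[0,0,0],[0,0,0],[0,0,0],[0,0,0]],"delta_rot":[[0,0,0],[0,0,0],[0,0,0],[0,0,0],[0,0,0],[0,0,0],[0,0,0],[0,0,0]],"hand":[-1,-1,-1,-1,-1,-1,-1,-1]}'; python3 plan.py .543 -.0692 .12 88.1 0
```

```text
t: 27.0
tcp_pos: [0.5395, -0.0732, 0.1318]
ee_rot: [3.12, -0.007, 1.539]
ft_force: [-0.1, -0.0, -0.2]
width: 0.568
t: 27.8
tcp_pos: [0.54, -0.0723, 0.1349]
ee_rot: [3.117, -0.008, 1.539]
ft_force: [-0.7, -0.1, -1.5]
width: 0.568
tcp [ 0.54   -0.0723  0.1349] yaw 88.19 w 0.568 F [-0.7 -0.1 -1.5] t 27.8
tool-units dp now-axes [0.08 0.06 0.37] after-turn axes [0.08 0.07 0.37] rot [ 0.18 -0.05  0.01]
```

```bash
python3 -m crank '{"dp":[[0.08,0.07,0],[0,0,0],[0,0,0.3],[0,0,0],[0,0,0],[0,0,0],[0,0,0],[0,0,0]],"delta_rot":[[0.18,-0.05,0.01],[0,0,0],[0,0,0],[0,0,0],[0,0,0],[0,0,0],[0,0,0],[0,0,0]],"hand":[-1,-1,-1,-1,-1,-1,-1,-1]}'; python3 plan.py .543 -.0692 .017 88.1 0
```

```text
t: 28.6
tcp_pos: [0.5414, -0.0699, 0.1211]
ee_rot: [-3.14, -0.0, 1.537]
ft_force: [0.6, 0.0, -1.5]
width: 0.563
tcp [ 0.5414 -0.0699  0.1211] yaw 88.06 w 0.563 F [ 0.6  0.  -1.5] t 28.6
tool-units dp now-axes [0.02 0.04 2.6 ] after-turn axes [0.02 0.04 2.6 ] rot [-0.01 -0.   -0.01]
```

```bash
python3 -m crank '{"dp":[[0.02,0.03,0.2],[0,0,0.5],[0,0,0.5],[0,0,0.5],[0,0,0.3],[0,0,0],[0,0,0],[0,0,0]],"delta_rot":[[0,0,0],[0,0,0],[0,0,0],[0,0,0],[0,0,0],[0,0,0],[0,0,0],[0,0,0]],"hand":[-1,-1,-1,-1,-1,-1,-1,-1]}'; python3 plan.py .543 -.0692 .017 88.1 0
```

```text
t: 29.4
tcp_pos: [0.5447, -0.0688, 0.0382]
ee_rot: [3.14, -0.001, 1.537]
ft_force: [-0.3, -0.5, -0.8]
width: 0.564
tcp [ 0.5447 -0.0688  0.0382] yaw 88.06 w 0.564 F [-0.3 -0.5 -0.8] t 29.4
tool-units dp now-axes [-0.01 -0.04  0.53] after-turn axes [-0.01 -0.04  0.53] rot [ 0.01 -0.   -0.  ]
```

No contact. Lower and release.

```bash
python3 -m crank '{"dp":[[0,-0.03,0.15],[0,0,0.2],[0,0,0.15],[0,0,0.03],[0,0,0],[0,0,0],[0,0,0],[0,0,0]],"delta_rot":[[0,0,0],[0,0,0],[0,0,0],[0,0,0],[0,0,0],[0,0,0],[0,0,0],[0,0,0]],"hand":[-1,-1,-1,-1,-1,-1,-1,-1]}'; python3 plan.py .543 -.0692 .0165 88.1 0
```

```text
t: 30.2
tcp_pos: [0.5451, -0.0689, 0.0171]
ee_rot: [3.136, -0.001, 1.537]
ft_force: [0.4, -0.3, -0.2]
width: 0.566
tcp [ 0.5451 -0.0689  0.0171] yaw 88.06 w 0.566 F [ 0.4 -0.3 -0.2] t 30.2
tool-units dp now-axes [-0.01 -0.05  0.01] after-turn axes [-0.01 -0.05  0.01] rot [ 0.04 -0.   -0.01]
```

```bash
python3 -m crank '{"dp":[[0,0,0.03],[0,0,0],[0,0,0],[0,0,0],[0,0,0],[0,0,-0.3],[0,0,-0.6],[0,0,-0.9]],"delta_rot":[[0,0,0],[0,0,0],[0,0,0],[0,0,0],[0,0,0],[0,0,0],[0,0,0],[0,0,0]],"hand":[-1,0.8,0.8,0.8,0.8,0.8,0.8,0.8]}'; python3 -m crank '{"dp":[[0,0,-0.8],[0,0,-0.8],[-0.8,0,0],[-0.8,0,0],[-0.8,0,0],[-0.8,0,0],[-0.8,0,0],[0,0,0]],"delta_rot":[[0,0,0],[0,0,0],[0,0,0],[0,0,0],[0,0,0],[0,0,0],[0,0,0],[0,0,0]],"hand":[0.8,0.8,-1,-1,-1,-1,-1,-1]}'; python3 plan.py .547 -.241 .08 88.1 0
cat > row.py <<'E'
from h import *
def row(tag):
  for cam in('scene','top'):
    im,d=r.snapshot(cam); w=cloud(cam,d); x,y,z=w[...,0],w[...,1],w[...,2]
    for a,b in((.043,.0495),(.0495,.06),(.065,.075),(.075,.09)):
        q=w[(x>.48)&(x<.67)&(y>-.12)&(y<-.03)&(z>a)&(z<b)]
        if len(q)<10: continue
        rc=cv2.minAreaRect((q[:,:2]*1000).astype(np.float32)); print(cam,a,len(q),np.round(rc[0],1),np.round(rc[1],1),round(rc[2],1),np.round(q.min(0)*1000),np.round(q.max(0)*1000))
    cv2.imwrite(f'pics/{cam}_{tag}.png',cv2.resize(im[130:270,200:380],None,fx=4,fy=4))
E
python3 -c "
from row import *
row('r1')"
```

```text
t: 31.0
tcp_pos: [0.5419, -0.0686, 0.0877]
ee_rot: [-3.14, -0.001, 1.537]
ft_force: [-0.2, -0.5, -0.3]
width: 0.901
t: 31.8
tcp_pos: [0.5407, -0.2337, 0.168]
ee_rot: [3.126, 0.001, 1.541]
ft_force: [0.2, -1.1, 0.4]
width: 0.377
tcp [ 0.5407 -0.2337  0.168 ] yaw 88.29 w 0.377 F [ 0.2 -1.1  0.4] t 31.8
tool-units dp now-axes [-0.18  0.13  2.2 ] after-turn axes [-0.18  0.16  2.2 ] rot [0.11 0.   0.02]
scene 0.043 528 [572.8 -69.4] [ 54.  177.8] 88.9 [484. -97.  43.] [662. -42.  49.]
scene 0.0495 80 [581.  -67.2] [ 45.3 161.8] 88.7 [500. -91.  50.] [662. -44.  60.]
scene 0.065 95 [580.3 -70.7] [ 41.9 161.9] 87.7 [499. -95.  65.] [661. -47.  72.]
top 0.043 479 [565.7 -69.2] [ 50.  166.9] 87.6 [482. -97.  43.] [649. -45.  49.]
top 0.0495 75 [573.1 -69.2] [ 47.2 151. ] 87.7 [497. -94.  50.] [649. -45.  59.]
top 0.065 93 [578.6 -71.3] [ 37.3 162.5] 88.6 [498. -92.  65.] [660. -51.  73.]
```

View pics/scene_r1.png

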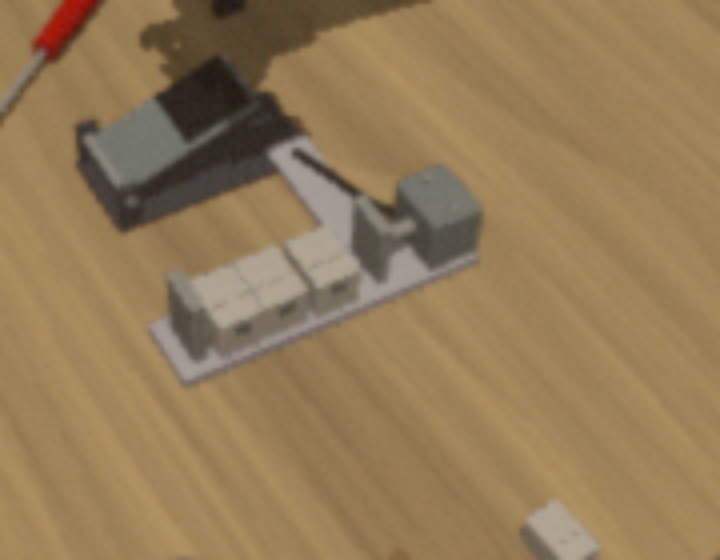

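View pics/top_r1.png

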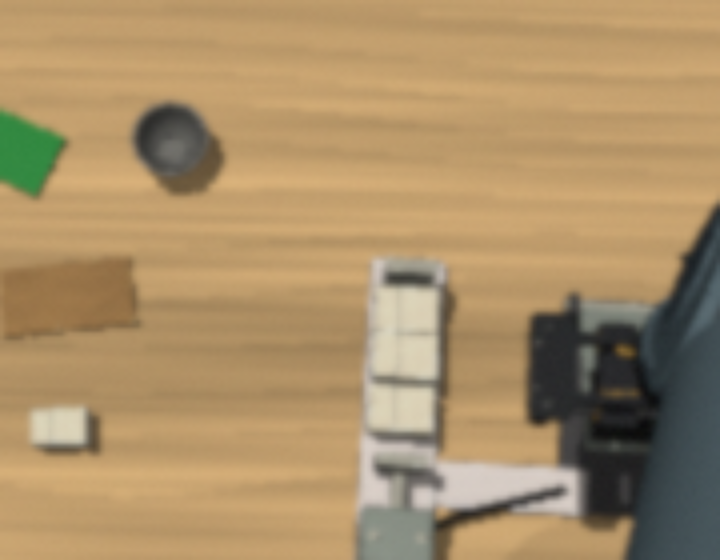

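```bash
python3 -m crank '{"dp":[[-0.18,0.18,0],[0,0,0],[0,0,0.6],[0,0,0.6],[0,0,0.6],[0,0,0.3],[0,0,0],[0,0,0]],"delta_rot":[[0.11,0,0],[0,0,0],[0,0,0],[0,0,0],[0,0,0],[0,0,0],[0,0,0],[0,0,0]],"hand":[-1,-1,-1,-1,-1,-1,-1,-1]}'; python3 plan.py .548 -.241 .04 88.1 0
```

```text
t: 32.7
tcp_pos: [0.5512, -0.2227, 0.0841]
ee_rot: [3.138, -0.009, 1.559]
ft_force: [-0.2, -0.3, -0.3]
width: 0.006
tcp [ 0.5512 -0.2227  0.0841] yaw 89.34 w 0.006 F [-0.2 -0.3 -0.3] t 32.7
tool-units dp now-axes [-0.47 -0.08  1.1 ] after-turn axes [-0.46 -0.06  1.1 ] rot [ 0.02 -0.06  0.16]
```

```bash
python3 -m crank '{"dp":[[-0.47,-0.08,0],[0,0,0],[0,0,0],[0,0,0.2],[0,0,0],[0,0,0],[0,0,0],[0,0,0]],"delta_rot":[[0,-0.06,0.16],[0,0,0],[0,0,0],[0,0,0],[0,0,0],[0,0,0],[0,0,0],[0,0,0]],"hand":[-1,-1,-1,-1,-1,-1,-1,-1]}'; python3 plan.py .548 -.241 .04 88.1 0
```

```text
t: 33.5
tcp_pos: [0.5494, -0.2442, 0.0788]
ee_rot: [3.133, 0.002, 1.534]
ft_force: [-0.0, 0.7, 0.6]
width: 0.003
tcp [ 0.5494 -0.2442  0.0788] yaw 87.91 w 0.003 F [-0.   0.7  0.6] t 33.5
tool-units dp now-axes [ 0.08 -0.05  0.97] after-turn axes [ 0.08 -0.04  0.97] rot [ 0.06  0.01 -0.02]
```

```bash
python3 -m crank '{"dp":[[0.06,-0.03,0.15],[0,0,0.15],[0,0,0.15],[0,0,0.15],[0,0,0.15],[0,0,0.1],[0,0,0],[0,0,0]],"delta_rot":[[0,0,0],[0,0,0],[0,0,0],[0,0,0],[0,0,0],[0,0,0],[0,0,0],[0,0,0]],"hand":[-1,-1,-1,-1,-1,-1,-1,-1]}'; python3 plan.py .548 -.241 .04 88.1 0; python3 -c "
from row import *
row('r2')"
```

```text
t: 34.3
tcp_pos: [0.5467, -0.2417, 0.0439]
ee_rot: [3.137, 0.001, 1.534]
ft_force: [-2.3, 1.4, 9.6]
width: 0.005
tcp [ 0.5467 -0.2417  0.0439] yaw 87.88 w 0.005 F [-2.3  1.4  9.6] t 34.3
tool-units dp now-axes [0.02 0.03 0.1 ] after-turn axes [0.02 0.03 0.1 ] rot [ 0.03  0.   -0.03]
scene 0.043 515 [571.5 -69.3] [ 53.2 179.9] 88.1 [482. -97.  43.] [662. -42.  49.]
scene 0.0495 95 [593.1 -69.5] [ 47.6 138.2] 86.0 [525. -93.  50.] [662. -42.  60.]
scene 0.065 98 [592.3 -70.7] [ 41.5 139. ] 87.7 [522. -94.  65.] [662. -48.  72.]
top 0.043 478 [565.4 -69.5] [ 49.9 166.2] 88.0 [482. -97.  43.] [649. -45.  49.]
top 0.0495 80 [585.  -70.5] [ 46.2 127.8] 87.0 [521. -94.  50.] [650. -45.  59.]
top 0.065 87 [591.  -71.3] [ 37.9 137.9] 88.2 [522. -92.  65.] [660. -50.  74.]
```

```bash
python3 -m crank '{"dp":[[0,0,0.12],[0,0,0.08],[0,0,0.06],[0,0,0.05],[0,0,0.05],[0,0,0.05],[0,0,0.05],[0,0,0.05]],"delta_rot":[[0,0,0],[0,0,0],[0,0,0],[0,0,0],[0,0,0],[0,0,0],[0,0,0],[0,0,0]],"hand":[-1,-1,-1,-1,-1,-1,-1,-1]}'; python3 plan.py .548 -.241 .04 88.1 0; python3 -c "
from row import *
row('r3')"
```

```text
t: 35.2
tcp_pos: [0.5462, -0.2417, 0.0377]
ee_rot: [3.141, -0.004, 1.532]
ft_force: [-7.9, 3.5, 25.9]
width: 0.006
tcp [ 0.5462 -0.2417  0.0377] yaw 87.8 w 0.006 F [-7.9  3.5 25.9] t 35.2
tool-units dp now-axes [ 0.02  0.04 -0.06] after-turn axes [ 0.02  0.04 -0.06] rot [ 0.01 -0.03 -0.04]
scene 0.043 503 [571.2 -69.3] [ 52.  181.3] 88.1 [481. -96.  43.] [662. -43.  49.]
scene 0.0495 88 [597.5 -69.3] [129.8  46.9] 0.0 [533. -93.  50.] [662. -46.  60.]
scene 0.065 97 [595.7 -70.2] [ 41.6 132.5] 86.9 [530. -94.  65.] [662. -48.  73.]
top 0.043 461 [565.3 -69.6] [ 50.  166.3] 87.9 [482. -97.  43.] [649. -45.  49.]
top 0.0495 88 [584.8 -70.4] [125.7  46.7] 0.5 [522. -94.  50.] [648. -47.  59.]
top 0.065 90 [593.6 -71.1] [ 37.3 131.7] 88.0 [528. -92.  65.] [660. -50.  75.]
```

```bash
python3 -m crank '{"dp":[[0,0,0.03],[0,0,0.03],[0,0,0.03],[0,0,0.03],[0,0,0.03],[0,0,0.03],[0,0,0.03],[0,0,0.03]],"delta_rot":[[0,0,0],[0,0,0],[0,0,0],[0,0,0],[0,0,0],[0,0,0],[0,0,0],[0,0,0]],"hand":[-1,-1,-1,-1,-1,-1,-1,-1]}'; python3 -m crank '{"dp":[[0,0,0.03],[0,0,0.03],[0,0,0.03],[0,0,0],[0,0,-0.2],[0,0,-0.3],[0,0,-0.4],[0,0,-0.4]],"delta_rot":[[0,0,0],[0,0,0],[0,0,0],[0,0,0],[0,0,0],[0,0,0],[0,0,0],[0,0,0]],"hand":[-1,-1,-1,-1,-1,-1,-1,-1]}'; python3 -m crank '{"dp":[[0,0,-0.6],[0,0,-0.8],[0,0,-0.8],[0,0,0],[0,0,0],[0,0,0],[0,0,0],[0,0,0]],"delta_rot":[[0,0,0],[0,0,0],[0,0,0],[0,0,0],[0,0,0],[0,0,0],[0,0,0],[0,0,0]],"hand":[-1,-1,-1,-1,-1,-1,-1,-1]}'; python3 -c "
from row import *
row('r4')
from meas import *
boxes()
im,d=r.snapshot('top'); w=cloud('top',d); x,y,z=w[...,0],w[...,1],w[...,2]
hsv=cv2.cvtColor(im,cv2.COLOR_BGR2HSV)
m=(x>.56)&(x<.7)&(y>.1)&(y<.3)&(hsv[...,1]>100)&(z>.003)&(z<.012)
l=cv2.morphologyEx(m.astype(np.uint8),cv2.MORPH_OPEN,np.ones((5,5)))
q=w[l>0];rc=cv2.minAreaRect((q[:,:2]*1000).astype(np.float32)); print('card',len(q),rc)
cv2.imwrite('pics/card.png',cv2.resize((im*(0.4+0.6*l[...,None])).astype(np.uint8)[160:260,160:300],None,fx=5,fy=5))
for o in r.outline_of('card_c','top'):
    q=w[o['region']]; print(o['confidence'],o['point'],cv2.minAreaRect((q[:,:2]*1000).astype(np.float32)))
im,d=r.snapshot('scene'); w=cloud('scene',d)
for o in r.outline_of('card_c','scene'):
    q=w[o['region']]; q=q[abs(q[:,2]-.005)<.004];print(o['confidence'],o['point'],cv2.minAreaRect((q[:,:2]*1000).astype(np.float32)))
"
```

```text
t: 36.1
tcp_pos: [0.5462, -0.2417, 0.038]
ee_rot: [-3.141, -0.007, 1.532]
ft_force: [-5.4, 2.9, 17.7]
width: 0.004
t: 36.9
tcp_pos: [0.5472, -0.2417, 0.092]
ee_rot: [-3.141, -0.008, 1.532]
ft_force: [0.5, 0.2, 1.1]
width: 0.004
t: 37.7
tcp_pos: [0.5427, -0.242, 0.1833]
ee_rot: [-3.134, -0.01, 1.531]
ft_force: [-0.0, 0.6, 0.1]
width: 0.001
scene 0.043 503 [570.9 -68.7] [ 53.3 180.5] 87.7 [481. -97.  43.] [662. -41.  49.]
scene 0.0495 85 [581.8 -66.9] [ 47.7 160. ] 86.7 [503. -92.  50.] [662. -42.  60.]
scene 0.065 103 [581.  -69.2] [ 41.5 163.2] 87.9 [499. -92.  65.] [663. -46.  73.]
top 0.043 469 [565.2 -69.4] [ 49.9 166. ] 87.8 [482. -97.  43.] [649. -45.  49.]
top 0.0495 76 [573.1 -69.4] [ 46.6 150.5] 87.0 [497. -96.  50.] [648. -45.  59.]
top 0.065 90 [578.7 -71.6] [ 37.7 163. ] 88.6 [498. -92.  65.] [660. -51.  74.]
top c (762 120) short 59 long 59 shortaxis -87 deg ztop 33 n62
top c (527 199) short 29 long 44 shortaxis 3 deg ztop 26 n102
top c (431 283) short 28 long 43 shortaxis 8 deg ztop 27 n94
scene c (529 200) short 30 long 44 shortaxis 4 deg ztop 27 n161
scene c (432 284) 
[... 293 characters left out ...]
34.648193359375, 442.47607421875), (61.38376998901367, 108.51779174804688), 64.03208923339844)
0.82 [166.8, 196.1] ((765.6692504882812, 271.5706787109375), (107.2221908569336, 55.24683380126953), 66.52839660644531)
0.39 [250.2, 324.0] ((534.2551879882812, -153.97964477539062), (229.5765380859375, 248.70606994628906), 83.60664367675781)
0.97 [397.3, 330.1] ((735.1359252929688, 442.112060546875), (56.38258361816406, 108.15564727783203), 65.79508209228516)
0.86 [286.3, 301.4] ((637.7039794921875, 200.54763793945312), (59.753761291503906, 114.38859558105469), 5.900589942932129)
0.58 [336.4, 277.2] ((768.0510864257812, 271.9264831542969), (108.72814178466797, 55.71831130981445), 66.5186538696289)
```

View pics/scene_r4.png

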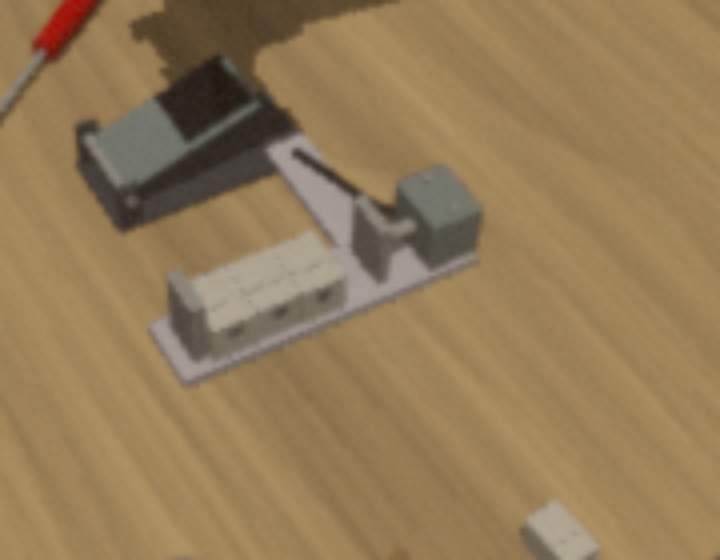

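View pics/card.png

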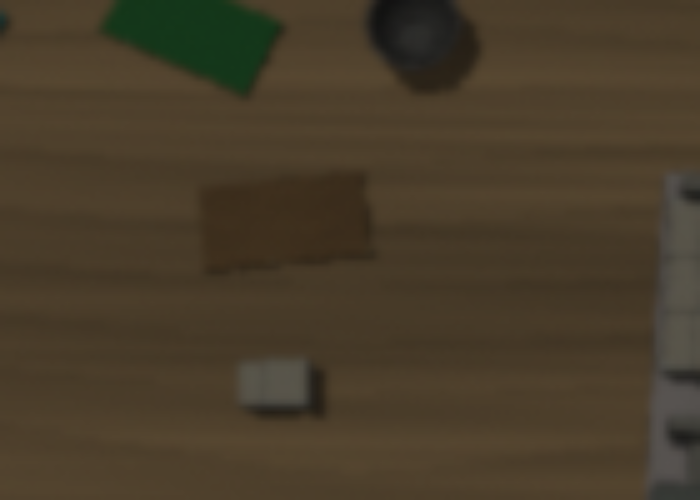

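Run:
```python
from h import *
st()
c=r.get_calibration('top');K=np.array(c['intrinsics']);T=np.array(c['pose'])
def ray(u,v,z,c):
    K=np.array(c['intrinsics']);T=np.array(c['pose']);d=T[:3,:3]@np.linalg.inv(K)@[u,v,1];o=T[:3,3];return o+d*(z-o[2])/d[2]
P=np.array([ray(u,v,.006,c)[:2] for u,v in((200.6,197.4),(233,194.8),(234.6,211.6),(201.4,214.4))])*1000
print(P.round(1),P.mean(0))
print(np.degrees(np.arctan2(*(P[0]-P[1])[::-1])),np.degrees(np.arctan2(*(P[3]-P[2])[::-1])),[np.linalg.norm(P[i]-P[i-1]).round(1) for i in range(4)])
im,d=r.snapshot('scene'); cv2.imwrite('pics/cardsc.png',cv2.resize(im[250:330,260:350],None,fx=7,fy=7,interpolation=cv2.INTER_CUBIC))
```

```text
t 38.1 tcp [ 0.5433 -0.2422  0.1842] rot [-3.135 -0.009  1.531] F [ 0.3  0.3 -0.6] w 0.007 q [ 0.25  0.51  0.14  1.74 -0.09  0.91  1.96]
[[656.  253.1]
 [667.4 148.1]
 [611.7 140.3]
 [599.7 247. ]] [633.68893552 197.13722122]
96.17583833379193 96.37873113143598 [np.float64(56.6), np.float64(105.7), np.float64(56.2), np.float64(107.4)]
```

View pics/cardsc.png

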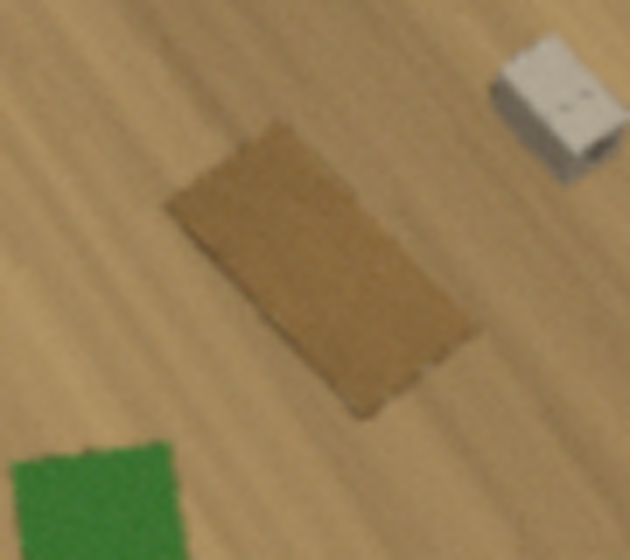

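Run:
```python
from h import *
def ray(u,v,z,c):
    K=np.array(c['intrinsics']);T=np.array(c['pose']);d=T[:3,:3]@np.linalg.inv(K)@[u,v,1];o=T[:3,3];return o+d*(z-o[2])/d[2]
c=r.get_calibration('scene')
P=np.array([ray(260+(u+.5)/7-.5,250+(v+.5)/7-.5,.006,c)[:2] for u,v in((280,122),(163,205),(362,410),(478,325))])*1000
print(P.round(1),P.mean(0),[np.linalg.norm(P[i]-P[i-1]).round(1) for i in range(4)])
print(np.degrees(np.arctan2(*(P[3]-P[0])[::-1])),np.degrees(np.arctan2(*(P[2]-P[1])[::-1])))
from plan import plan
plan(.634,.198,.15,6.3,16)
```

```text
[[617.9 145.9]
 [674.4 153.2]
 [657.5 257.5]
 [603.3 252. ]] [638.27991424 202.1351932 ] [np.float64(107.1), np.float64(56.9), np.float64(105.6), np.float64(54.5)]
97.83406837174454 99.20583470236774
tcp [ 0.5434 -0.2422  0.1843] yaw 87.71 w 0.004 F [0.  0.3 0.3] t 38.15
tool-units dp now-axes [11.08  1.83  0.95] after-turn axes [  3.46 -10.69   0.86] rot [-0.08 -0.02 10.18]
16 [[0.69, 0.11, 0.06], [0.7, 0.05, 0.06], [0.7, -0.01, 0.06], [0.7, -0.07, 0.06], [0.69, -0.13, 0.06], [0.67, -0.19, 0.06], [0.65, -0.25, 0.06], [0.63, -0.31, 0.06], [0.6, -0.37, 0.06], [0.56, -0.42, 0.06], [0.53, -0.47, 0.06], [0.48, -0.51, 0.06], [0.43, -0.55, 0.06], [0.38, -0.59, 0.06], [0.33, -0.62, 0.05], [0.27, -0.65, 0.05]] [[-0.01, -0.0, 0.64], [-0.01, -0.0, 0.64], [-0.01, -0.0, 0.64], [-0.01, -0.0, 0.64], [-0.01, -0.0, 0.64], [-0.01, -0.0, 0.64], [-0.01, -0.0, 0.64], [-0.01, -0.0, 0.64], [-0.01, -0.0, 0.64], [-0.01, -0.0, 0.64], [-0.01, -0.0, 0.64], [-0.01, -0.0, 0.64], [-0.01, -0.0, 0.64], [-0.01, -0.0, 0.64], [-0.01, -0.0, 0.64], [-0.01, -0.0, 0.64]]
```

```bash
python3 -m crank '{"dp":[[0.69,0.11,0],[0.7,0.05,0],[0.7,0,0],[0.7,-0.07,0],[0.69,-0.13,0],[0.67,-0.19,0],[0.65,-0.25,0],[0.63,-0.31,0]],"delta_rot":[[0,0,0.64],[0,0,0.64],[0,0,0.64],[0,0,0.64],[0,0,0.64],[0,0,0.64],[0,0,0.64],[0,0,0.64]],"hand":[-1,-1,-1,-1,1,1,1,1]}'; python3 plan.py .636 .2 .1 7 8
```

```text
t: 38.95
tcp_pos: [0.5938, -0.0225, 0.1865]
ee_rot: [-3.134, -0.002, 0.778]
ft_force: [0.6, -0.6, -0.4]
width: 0.343
tcp [ 0.5938 -0.0225  0.1865] yaw 44.56 w 0.343 F [ 0.6 -0.6 -0.4] t 38.95
tool-units dp now-axes [ 4.65 -3.21  2.19] after-turn axes [ 1.73 -5.39  2.16] rot [-0.05  0.01  4.69]
8 [[0.58, -0.4, 0.27], [0.55, -0.45, 0.27], [0.51, -0.49, 0.27], [0.47, -0.53, 0.27], [0.42, -0.57, 0.27], [0.37, -0.6, 0.27], [0.32, -0.63, 0.27], [0.27, -0.65, 0.27]] [[-0.01, 0.0, 0.59], [-0.01, 0.0, 0.59], [-0.01, 0.0, 0.59], [-0.01, 0.0, 0.59], [-0.01, 0.0, 0.59], [-0.01, 0.0, 0.59], [-0.01, 0.0, 0.59], [-0.01, 0.0, 0.59]]
```

```bash
python3 -m crank '{"dp":[[0.58,-0.4,0.2],[0.55,-0.45,0.2],[0.51,-0.49,0.2],[0.47,-0.53,0.2],[0.42,-0.57,0.2],[0.37,-0.6,0.2],[0.32,-0.63,0.2],[0.2,-0.5,0]],"delta_rot":[[0,0,0.59],[0,0,0.59],[0,0,0.59],[0,0,0.59],[0,0,0.59],[0,0,0.59],[0,0,0.59],[0,0,0.5]],"hand":[1,1,1,1,1,1,1,1]}';python3 -m crank '{"dp":[[0,0,0],[0,0,0],[0,0,0],[0,0,0],[0,0,0],[0,0,0],[0,0,0],[0,0,0]],"delta_rot":[[0,0,0],[0,0,0],[0,0,0],[0,0,0],[0,0,0],[0,0,0],[0,0,0],[0,0,0]],"hand":[1,1,1,1,1,1,1,1]}'; python3 plan.py .636 .2 .003 7 0
python3 -c "
from h import *
im,d=r.snapshot('scene'); cv2.imwrite('pics/c2.png',cv2.resize(im[200:340,230:400],None,fx=4,fy=4,interpolation=cv2.INTER_CUBIC))"
```

```text
t: 39.75
tcp_pos: [0.6393, 0.2046, 0.1307]
ee_rot: [-3.134, 0.0, 0.106]
ft_force: [-0.3, 0.8, -0.9]
width: 0.996
t: 40.55
tcp_pos: [0.6395, 0.2013, 0.1313]
ee_rot: [-3.135, -0.0, 0.108]
ft_force: [0.8, -0.1, 0.6]
width: 0.998
tcp [0.6395 0.2013 0.1313] yaw 6.21 w 0.998 F [ 0.8 -0.1  0.6] t 40.55
tool-units dp now-axes [-0.09  0.04  3.21] after-turn axes [-0.09  0.02  3.21] rot [-0.05 -0.   -0.1 ]
```

View pics/c2.png

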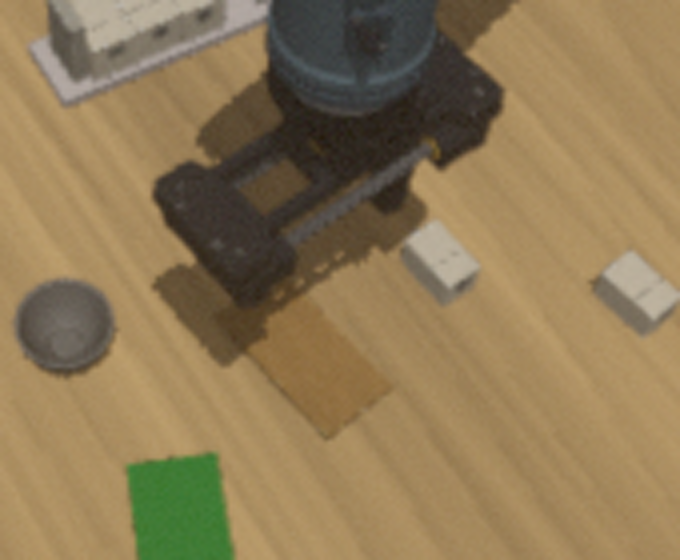

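```bash
python3 -m crank '{"dp":[[-0.08,0.03,0],[0,0,0.4],[0,0,0.5],[0,0,0.5],[0,0,0.5],[0,0,0.3],[0,0,0],[0,0,0]],"delta_rot":[[-0.05,0,-0.1],[0,0,0],[0,0,0],[0,0,0],[0,0,0],[0,0,0],[0,0,0],[0,0,0]],"hand":[1,1,1,1,1,1,1,1]}'; python3 plan.py .636 .2 .003 7 0
```

```text
t: 41.4
tcp_pos: [0.6343, 0.2002, 0.0352]
ee_rot: [3.14, 0.002, 0.126]
ft_force: [-0.5, 0.1, -0.0]
width: 1.001
tcp [0.6343 0.2002 0.0352] yaw 7.21 w 1.001 F [-0.5  0.1 -0. ] t 41.4
tool-units dp now-axes [0.04 0.01 0.81] after-turn axes [0.04 0.01 0.81] rot [0.01 0.02 0.03]
```

```bash
python3 -m crank '{"dp":[[0.04,0,0.2],[0,0,0.25],[0,0,0.2],[0,0,0.1],[0,0,0],[0,0,0],[0,0,0],[0,0,0]],"delta_rot":[[0,0,0],[0,0,0],[0,0,0],[0,0,0],[0,0,0],[0,0,0],[0,0,0],[0,0,0]],"hand":[1,1,1,1,1,1,1,1]}'; python3 plan.py .636 .2 .003 7 0
```

```text
t: 42.2
tcp_pos: [0.638, 0.2009, 0.0051]
ee_rot: [3.141, -0.002, 0.126]
ft_force: [-0.5, 1.1, -0.3]
width: 1.003
tcp [0.638  0.2009 0.0051] yaw 7.21 w 1.003 F [-0.5  1.1 -0.3] t 42.2
tool-units dp now-axes [-0.05  0.02  0.05] after-turn axes [-0.05  0.02  0.05] rot [ 0.   -0.01  0.03]
```

```bash
python3 -m crank '{"dp":[[0,0,0.06],[0,0,0.02],[0,0,0],[0,0,0],[0,0,0],[0,0,0],[0,0,0],[0,0,0]],"delta_rot":[[0,0,0],[0,0,0],[0,0,0],[0,0,0],[0,0,0],[0,0,0],[0,0,0],[0,0,0]],"hand":[1,1,-1,-1,-1,-1,-1,-1]}'; python3 plan.py .636 .2 .003 7 0;  python3 -m crank '{"dp":[[0,0,0],[0,0,0],[0,0,0],[0,0,0],[0,0,0],[0,0,0],[0,0,-0.2],[0,0,-0.3]],"delta_rot":[[0,0,0],[0,0,0],[0,0,0],[0,0,0],[0,0,0],[0,0,0],[0,0,0],[0,0,0]],"hand":[-1,-1,-1,-1,-1,-1,-1,-1]}'; python3 plan.py .636 .2 .003 7 0
python3 -c "
from h import *
im,d=r.snapshot('scene'); cv2.imwrite('pics/c3.png',cv2.resize(im[200:340,230:400],None,fx=4,fy=4,interpolation=cv2.INTER_CUBIC))"
```

```text
t: 43.0
tcp_pos: [0.6384, 0.2011, 0.0023]
ee_rot: [3.141, -0.003, 0.126]
ft_force: [0.6, 0.2, -0.0]
width: 0.629
tcp [0.6384 0.2011 0.0023] yaw 7.22 w 0.629 F [ 0.6  0.2 -0. ] t 43.0
tool-units dp now-axes [-0.06  0.02 -0.02] after-turn axes [-0.06  0.02 -0.02] rot [ 0.   -0.02  0.03]
t: 43.8
tcp_pos: [0.6369, 0.2007, 0.0218]
ee_rot: [3.141, 0.0, 0.126]
ft_force: [0.2, -0.2, 0.3]
width: 0.628
tcp [0.6369 0.2007 0.0218] yaw 7.21 w 0.628 F [ 0.2 -0.2  0.3] t 43.8
tool-units dp now-axes [-0.03  0.01  0.47] after-turn axes [-0.03  0.01  0.47] rot [0.01 0.   0.03]
```

View pics/c3.png

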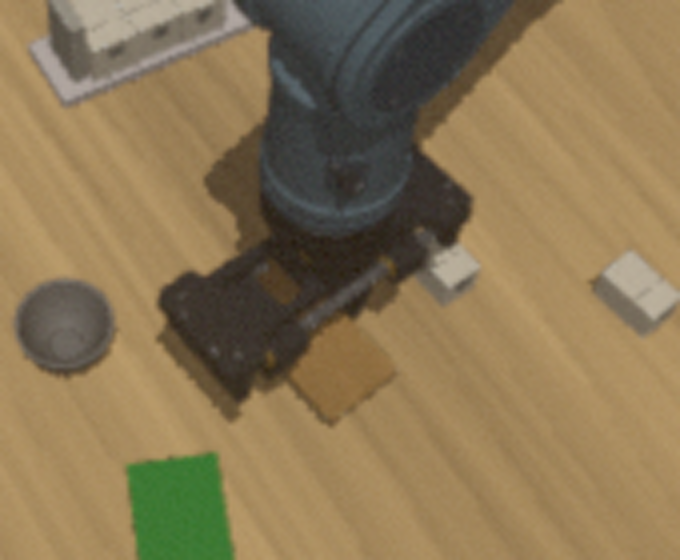

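```bash
python3 -m crank '{"dp":[[0,0,-0.5],[0,0,-0.8],[0,0,-0.8],[0,0,-0.8],[0,0,-0.6],[0,0,0],[0,0,0],[0,0,0]],"delta_rot":[[0,0,0],[0,0,0],[0,0,0],[0,0,0],[0,0,0],[0,0,0],[0,0,0],[0,0,0]],"hand":[-1,-1,-1,-1,-1,-1,-1,-1]}'; python3 plan.py .5892 -.0706 .15 88.1 16
python3 -c "
from h import *
im,d=r.snapshot('scene'); cv2.imwrite('pics/c4.png',cv2.resize(im[180:340,200:400],None,fx=4,fy=3.7,interpolation=cv2.INTER_CUBIC))"
```

```text
t: 44.65
tcp_pos: [0.6387, 0.2011, 0.1743]
ee_rot: [-3.14, -0.008, 0.125]
ft_force: [-0.4, -0.0, -0.5]
width: 0.623
tcp [0.6387 0.2011 0.1743] yaw 7.17 w 0.623 F [-0.4 -0.  -0.5] t 44.65
tool-units dp now-axes [-2.08  6.58  0.58] after-turn axes [-6.83 -1.01  0.61] rot [  0.03  -0.06 -10.12]
16 [[-0.13, 0.41, 0.04], [-0.17, 0.4, 0.04], [-0.2, 0.38, 0.04], [-0.23, 0.36, 0.04], [-0.26, 0.34, 0.04], [-0.29, 0.32, 0.04], [-0.32, 0.29, 0.04], [-0.34, 0.26, 0.04], [-0.37, 0.23, 0.04], [-0.38, 0.2, 0.04], [-0.4, 0.16, 0.04], [-0.41, 0.13, 0.04], [-0.42, 0.09, 0.04], [-0.43, 0.05, 0.04], [-0.43, 0.01, 0.04], [-0.43, -0.03, 0.04]] [[0.0, -0.0, -0.63], [0.0, -0.0, -0.63], [0.0, -0.0, -0.63], [0.0, -0.0, -0.63], [0.0, -0.0, -0.63], [0.0, -0.0, -0.63], [0.0, -0.0, -0.63], [0.0, -0.0, -0.63], [0.0, -0.0, -0.63], [0.0, -0.0, -0.63], [0.0, -0.0, -0.63], [0.0, -0.0, -0.63], [0.0, -0.0, -0.63], [0.0, -0.0, -0.63], [0.0, -0.0, -0.63], [0.0, -0.0, -0.63]]
```

View pics/c4.png

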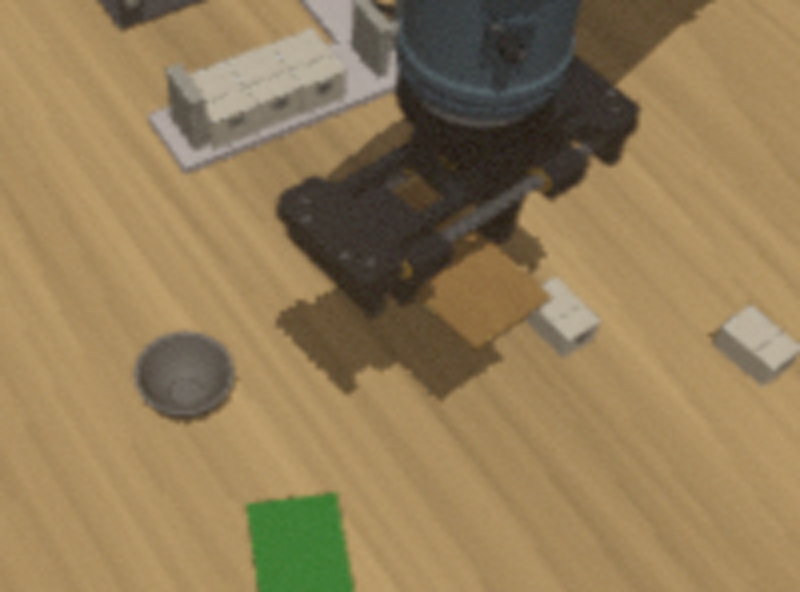

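```bash
python3 -m crank '{"dp":[[-0.13,0.41,0],[-0.17,0.4,0],[-0.2,0.38,0],[-0.23,0.36,0],[-0.26,0.34,0],[-0.29,0.32,0],[-0.32,0.29,0],[-0.34,0.26,0]],"delta_rot":[[0,0,-0.63],[0,0,-0.63],[0,0,-0.63],[0,0,-0.63],[0,0,-0.63],[0,0,-0.63],[0,0,-0.63],[0,0,-0.63]],"hand":[-1,-1,-1,-1,-1,-1,-1,-1]}'; python3 plan.py .5892 -.0706 .15 88.1 8
```

```text
t: 45.5
tcp_pos: [0.6076, 0.0637, 0.1612]
ee_rot: [-3.134, 0.009, 0.863]
ft_force: [-0.8, 0.0, -0.1]
width: 0.624
tcp [0.6076 0.0637 0.1612] yaw 49.45 w 0.624 F [-0.8  0.  -0.1] t 45.5
tool-units dp now-axes [-2.85  1.84  0.29] after-turn axes [-3.37 -0.35  0.28] rot [-0.08  0.04 -4.83]
8 [[-0.36, 0.23, 0.04], [-0.37, 0.2, 0.04], [-0.39, 0.17, 0.04], [-0.4, 0.13, 0.04], [-0.41, 0.1, 0.04], [-0.42, 0.06, 0.04], [-0.42, 0.03, 0.04], [-0.42, -0.01, 0.04]] [[-0.01, 0.01, -0.6], [-0.01, 0.01, -0.6], [-0.01, 0.01, -0.6], [-0.01, 0.01, -0.6], [-0.01, 0.01, -0.6], [-0.01, 0.01, -0.6], [-0.01, 0.01, -0.6], [-0.01, 0.01, -0.6]]
```

```bash
python3 -m crank '{"dp":[[-0.36,0.23,0],[-0.37,0.2,0],[-0.39,0.17,0],[-0.4,0.13,0],[-0.41,0.1,0],[-0.42,0.06,0],[-0.4,0.03,0],[-0.3,0,0]],"delta_rot":[[0,0,-0.6],[0,0,-0.6],[0,0,-0.6],[0,0,-0.6],[0,0,-0.6],[0,0,-0.6],[0,0,-0.6],[0,0,-0.5]],"hand":[-1,-1,-1,-1,-1,-1,-1,-1]}'; python3 -m crank '{"dp":[[0,0,0],[0,0,0],[0,0,0],[0,0,0],[0,0,0],[0,0,0],[0,0,0],[0,0,0]],"delta_rot":[[0,0,0],[0,0,0],[0,0,0],[0,0,0],[0,0,0],[0,0,0],[0,0,0],[0,0,0]],"hand":[-1,-1,-1,-1,-1,-1,-1,-1]}'; python3 plan.py .5892 -.0706 .12 88.1 0
```

```text
t: 46.3
tcp_pos: [0.5832, -0.0713, 0.1503]
ee_rot: [-3.11, 0.003, 1.547]
ft_force: [-0.5, 0.4, -0.6]
width: 0.624
t: 47.1
tcp_pos: [0.5815, -0.069, 0.1472]
ee_rot: [-3.104, 0.002, 1.544]
ft_force: [0.2, -1.1, -0.4]
width: 0.627
tcp [ 0.5815 -0.069   0.1472] yaw 88.46 w 0.627 F [ 0.2 -1.1 -0.4] t 47.1
tool-units dp now-axes [-0.03  0.22  0.67] after-turn axes [-0.03  0.19  0.68] rot [-0.27  0.02  0.04]
```

```bash
python3 -m crank '{"dp":[[-0.03,0.2,0],[0,0,0.3],[0,0,0.3],[0,0,0],[0,0,0],[0,0,0],[0,0,0],[0,0,0]],"delta_rot":[[-0.27,0.02,0.04],[0,0,0],[0,0,0],[0,0,0],[0,0,0],[0,0,0],[0,0,0],[0,0,0]],"hand":[-1,-1,-1,-1,-1,-1,-1,-1]}'; python3 plan.py .5892 -.0706 .05 88.1 0
python3 - <<'E'
from h import *
s=r.observe(); zt=s['tcp_pos'][2]+.004
for cam in ('scene','top'):
    im,d=r.snapshot(cam); w=cloud(cam,d); hsv=cv2.cvtColor(im,cv2.COLOR_BGR2HSV)
    m=(abs(w[...,2]-zt)<.009)&(abs(w[...,0]-.59)<.09)&(abs(w[...,1]+.07)<.06)&(hsv[...,1]>80)&(hsv[...,0]<25)
    q=w[m]; print(cam,len(q)); 
    if len(q): print(np.round(q.min(0)*1000),np.round(q.max(0)*1000),np.round(np.median(q[:,2]),4))
    cv2.imwrite(f'pics/c5{cam}.png',cv2.resize(im[130:270,200:380],None,fx=4,fy=4,interpolation=cv2.INTER_CUBIC))
E
```

```text
t: 47.9
tcp_pos: [0.5889, -0.0699, 0.1202]
ee_rot: [-3.139, -0.001, 1.539]
ft_force: [-0.4, 0.7, 0.3]
width: 0.625
tcp [ 0.5889 -0.0699  0.1202] yaw 88.16 w 0.625 F [-0.4  0.7  0.3] t 47.9
tool-units dp now-axes [-0.02  0.01  1.75] after-turn axes [-0.02  0.01  1.75] rot [-0.02 -0.    0.01]
scene 333
[ 587. -106.  116.] [643. -29. 133.] 0.123
top 0
```

View pics/c5scene.png

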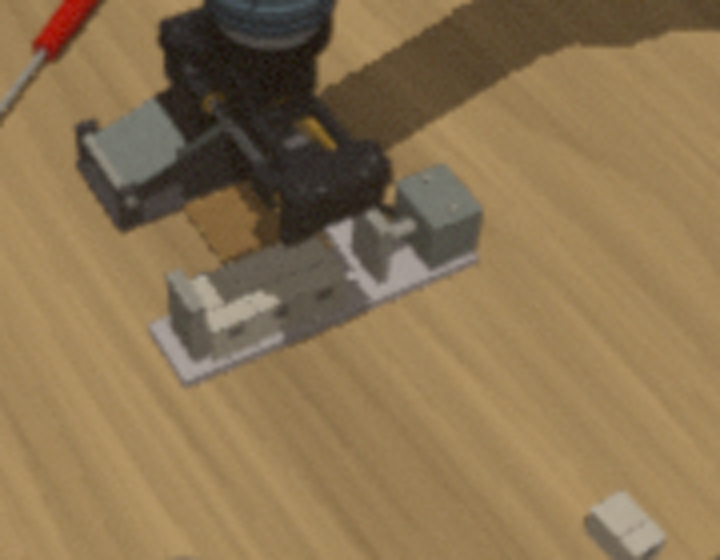

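```bash
python3 -m crank '{"dp":[[-0.01,0,0.2],[0,0,0.4],[0,0,0.4],[0,0,0.2],[0,0,0],[0,0,0],[0,0,0],[0,0,0]],"delta_rot":[[0,0,0],[0,0,0],[0,0,0],[0,0,0],[0,0,0],[0,0,0],[0,0,0],[0,0,0]],"hand":[-1,-1,-1,-1,-1,-1,-1,-1]}'; python3 plan.py .5892 -.0706 .0505 88.1 0
```

```text
t: 48.8
tcp_pos: [0.5901, -0.0706, 0.071]
ee_rot: [3.141, -0.0, 1.539]
ft_force: [-0.3, -0.5, 0.1]
width: 0.625
tcp [ 0.5901 -0.0706  0.071 ] yaw 88.16 w 0.625 F [-0.3 -0.5  0.1] t 48.8
tool-units dp now-axes [-0.   -0.02  0.51] after-turn axes [-0.   -0.02  0.51] rot [ 0.01 -0.    0.01]
```

```bash
python3 -m crank '{"dp":[[0,-0.03,0.1],[0,0,0.15],[0,0,0.15],[0,0,0.06],[0,0,0],[0,0,0],[0,0,0],[0,0,0]],"delta_rot":[[0,0,0],[0,0,0],[0,0,0],[0,0,0],[0,0,0],[0,0,0],[0,0,0],[0,0,0]],"hand":[-1,-1,-1,-1,-1,-1,-1,-1]}'; python3 plan.py .5892 -.0706 .0505 88.1 0;python3 -c "
from h import *
im,d=r.snapshot('scene');cv2.imwrite('pics/c6.png',cv2.resize(im[150:240,210:330],None,fx=6,fy=6,interpolation=cv2.INTER_CUBIC))"
```

```text
t: 49.6
tcp_pos: [0.5894, -0.0705, 0.0518]
ee_rot: [3.139, -0.001, 1.539]
ft_force: [0.1, 0.1, 0.2]
width: 0.627
tcp [ 0.5894 -0.0705  0.0518] yaw 88.15 w 0.627 F [0.1 0.1 0.2] t 49.6
tool-units dp now-axes [-0.   -0.    0.03] after-turn axes [-0.   -0.    0.03] rot [ 0.02 -0.    0.01]
```

View pics/c6.png

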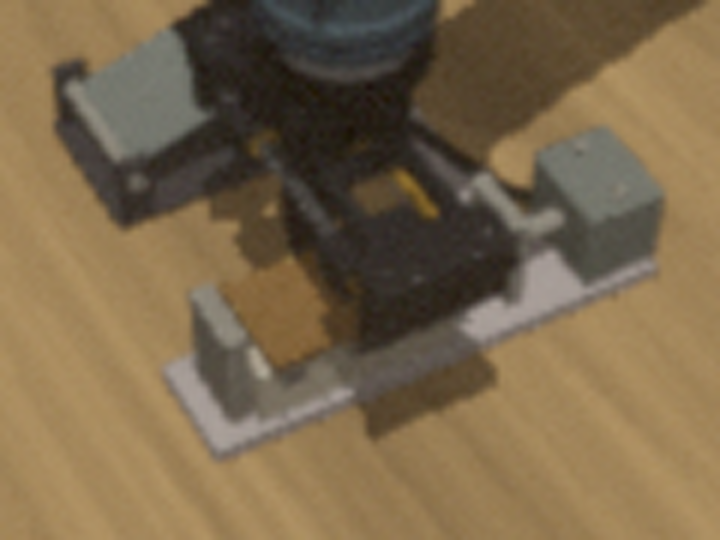

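```bash
python3 -m crank '{"dp":[[0,0,0.05],[0,0,0],[0,0,0],[0,0,0],[0,0,0],[0,0,0],[0,0,-0.3],[0,0,-0.5]],"delta_rot":[[0,0,0],[0,0,0],[0,0,0],[0,0,0],[0,0,0],[0,0,0],[0,0,0],[0,0,0]],"hand":[-1,-1,1,1,1,1,1,1]}'; python3 -m crank '{"dp":[[0,0,-0.7],[0,0,-0.8],[0.8,-0.5,0],[0.8,-0.5,0],[0.8,-0.5,0],[0.8,-0.5,0],[0.6,-0.5,0],[0,0,0]],"delta_rot":[[0,0,0],[0,0,0],[0,0,0],[0,0,0],[0,0,0],[0,0,0],[0,0,0],[0,0,0]],"hand":[1,1,1,1,1,1,1,1]}'
python3 -c "
from meas import *
from row import *
boxes(); row('c7');st()
im,d=r.snapshot('scene');cv2.imwrite('pics/c8.png',im)
"
```

```text
t: 50.45
tcp_pos: [0.5879, -0.0704, 0.0813]
ee_rot: [-3.14, -0.001, 1.539]
ft_force: [0.1, -1.2, 1.0]
width: 1.0
t: 51.25
tcp_pos: [0.4943, 0.0885, 0.1534]
ee_rot: [3.129, -0.002, 1.535]
ft_force: [0.4, -0.4, -0.9]
width: 0.998
top c (764 121) short 58 long 61 shortaxis -88 deg ztop 33 n70
top c (371 57) short 15 long 51 shortaxis 5 deg ztop 676 n125
top c (431 283) short 27 long 44 shortaxis 6 deg ztop 27 n94
scene c (417 87) short 48 long 95 shortaxis 49 deg ztop 594 n279
scene c (487 216) short 29 long 45 shortaxis 1 deg ztop 28 n157
scene c (433 284) short 31 long 44 shortaxis 7 deg ztop 27 n167
scene c (764 123) short 60 long 61 shortaxis -28 deg ztop 34 n118
scene 0.043 71 [571.2 -70.7] [ 57.9 181.7] 89.6 [ 480. -100.   43.] [662. -42.  49.]
scene 0.0495 637 [581.5 -69.2] [ 59.2 160.9] 89.0 [ 501. -100.   50.] [662. -39.  60.]
scene 0.065 101 [580.  -70.2] [ 42.3 162.8] 87.1 [499. -92.  65.] [662. -45.  73.]
top 0.043 85 [566.9 -68.9] [ 53.6 163.4] 86.6 [485. -97.  43.] [650. -42.  49.]
top 0.0495 592 [565.3 -69.8] [ 56.1 166.8] 88.6 [ 482. -100.   50.] [648. -42.  60.]
top 0.065 89 [578.3 -71.4] [ 37.6 162.2] 88.7 [498. -92.  65.] [660. -51.  75.]
t 51.45 tcp [0.4976 0.0834 0.1533] rot [3.126 0.    1.527] F [-0.1 -0.9  0. ] w 1.005 q [-0.32  0.4   0.08  2.01 -0.04  0.72  1.31]
```

View pics/scene_c7.png

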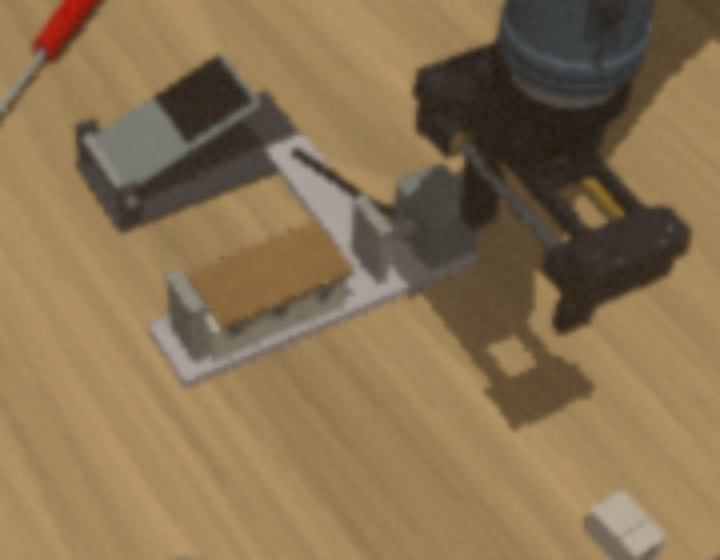

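View pics/c8.png

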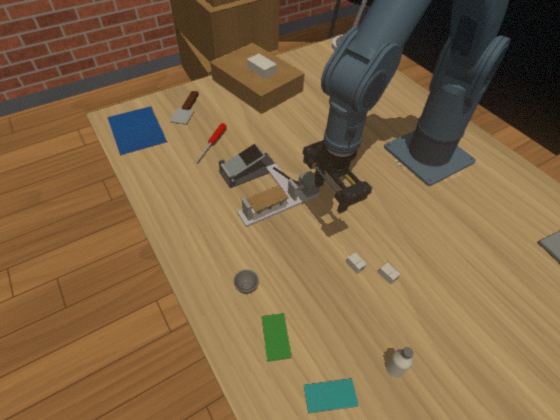

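```bash
python3 plan.py .486 .2155 .1 92 8
```

```text
tcp [0.4976 0.0831 0.1531] yaw 87.45 w 0.998 F [-0.5 -0.4  0.1] t 51.5
tool-units dp now-axes [ 3.3  -0.46  1.32] after-turn axes [ 3.32 -0.17  1.33] rot [ 0.11  0.01 -0.57]
8 [[0.41, -0.06, 0.16], [0.41, -0.05, 0.17], [0.41, -0.05, 0.17], [0.41, -0.04, 0.17], [0.41, -0.04, 0.17], [0.41, -0.04, 0.17], [0.41, -0.03, 0.17], [0.41, -0.03, 0.17]] [[0.01, 0.0, -0.07], [0.01, 0.0, -0.07], [0.01, 0.0, -0.07], [0.01, 0.0, -0.07], [0.01, 0.0, -0.07], [0.01, 0.0, -0.07], [0.01, 0.0, -0.07], [0.01, 0.0, -0.07]]
```

```bash
python3 -m crank '{"dp":[[0.55,-0.06,0.2],[0.55,-0.05,0.2],[0.55,-0.05,0.2],[0.55,-0.05,0.2],[0.55,-0.04,0.2],[0.5,-0.04,0.2],[0,0,0],[0,0,0]],"delta_rot":[[0.1,0,-0.1],[0,0,-0.1],[0,0,-0.1],[0,0,-0.1],[0,0,-0.1],[0,0,-0.1],[0,0,0],[0,0,0]],"hand":[1,1,1,1,1,1,1,1]}'; python3 plan.py .486 .2155 .003 92 0;python3 -c "
from meas import *
boxes()"
```

```text
t: 52.3
tcp_pos: [0.4908, 0.2188, 0.0998]
ee_rot: [-3.139, 0.001, 1.606]
ft_force: [0.3, -0.6, 0.4]
width: 0.999
tcp [0.4908 0.2188 0.0998] yaw 92.0 w 0.999 F [ 0.3 -0.6  0.4] t 52.3
tool-units dp now-axes [-0.08 -0.12  2.42] after-turn axes [-0.08 -0.12  2.42] rot [-0.02  0.01 -0.  ]
top c (764 120) short 59 long 62 shortaxis -88 deg ztop 32 n65
top c (369 139) short 17 long 65 shortaxis 0 deg ztop 670 n121
scene c (396 168) short 42 long 83 shortaxis 24 deg ztop 614 n311
scene c (487 216) short 30 long 45 shortaxis 4 deg ztop 27 n159
scene c (764 122) short 60 long 61 shortaxis -29 deg ztop 34 n125
```

```bash
python3 -m crank '{"dp":[[-0.08,-0.12,0],[0,0,0.3],[0,0,0.5],[0,0,0.5],[0,0,0.4],[0,0,0],[0,0,0],[0,0,0]],"delta_rot":[[0,0,0],[0,0,0],[0,0,0],[0,0,0],[0,0,0],[0,0,0],[0,0,0],[0,0,0]],"hand":[1,1,1,1,1,1,1,1]}'; python3 plan.py .486 .2155 .003 92.5 0
```

```text
t: 53.2
tcp_pos: [0.4877, 0.2083, 0.0297]
ee_rot: [3.14, 0.002, 1.595]
ft_force: [0.3, 0.4, -0.3]
width: 1.001
tcp [0.4877 0.2083 0.0297] yaw 91.37 w 1.001 F [ 0.3  0.4 -0.3] t 53.2
tool-units dp now-axes [ 0.18 -0.04  0.67] after-turn axes [ 0.18 -0.03  0.67] rot [ 0.01  0.02 -0.14]
```

```bash
python3 -m crank '{"dp":[[0.18,-0.04,0],[0,0,0.2],[0,0,0.25],[0,0,0.2],[0,0,0],[0,0,0],[0,0,0],[0,0,0]],"delta_rot":[[0,0,-0.14],[0,0,0],[0,0,0],[0,0,0],[0,0,0],[0,0,0],[0,0,0],[0,0,0]],"hand":[1,1,1,1,1,1,1,1]}'; python3 plan.py .486 .2155 .003 92.5 0
```

```text
t: 54.0
tcp_pos: [0.487, 0.2167, 0.003]
ee_rot: [3.138, 0.001, 1.616]
ft_force: [-0.5, -0.2, 0.3]
width: 1.001
tcp [0.487  0.2167 0.003 ] yaw 92.6 w 1.001 F [-0.5 -0.2  0.3] t 54.0
tool-units dp now-axes [-0.03 -0.03 -0.  ] after-turn axes [-0.03 -0.03 -0.  ] rot [0.03 0.01 0.01]
```

```bash
python3 -m crank '{"dp":[[0,0,0],[0,0,0],[0,0,0],[0,0,0],[0,0,0],[0,0,0],[0,0,0],[0,0,0]],"delta_rot":[[0,0,0],[0,0,0],[0,0,0],[0,0,0],[0,0,0],[0,0,0],[0,0,0],[0,0,0]],"hand":[-1,-1,-1,-1,-1,-1,-1,-1]}'; python3 plan.py .486 .2155 .003 92.5 0; python3 -m crank '{"dp":[[0,0,0],[0,0,-0.4],[0,0,-0.8],[0,0,-0.9],[0,0,-0.9],[0,0,-0.6],[0,0,0],[0,0,0]],"delta_rot":[[0,0,0],[0,0,0],[0,0,0],[0,0,0],[0,0,0],[0,0,0],[0,0,0],[0,0,0]],"hand":[-1,-1,-1,-1,-1,-1,-1,-1]}'; python3 plan.py .6042 -.0711 .14 88.1 8
```

```text
t: 54.8
tcp_pos: [0.4875, 0.2168, 0.0037]
ee_rot: [3.136, 0.0, 1.616]
ft_force: [0.3, -0.5, 0.0]
width: 0.498
tcp [0.4875 0.2168 0.0037] yaw 92.58 w 0.498 F [ 0.3 -0.5  0. ] t 54.8
tool-units dp now-axes [-0.03 -0.04  0.02] after-turn axes [-0.03 -0.04  0.02] rot [0.04 0.   0.01]
t: 55.6
tcp_pos: [0.4852, 0.2162, 0.1514]
ee_rot: [3.14, 0.002, 1.616]
ft_force: [-0.8, 0.4, -1.0]
width: 0.494
tcp [0.4852 0.2162 0.1514] yaw 92.59 w 0.494 F [-0.8  0.4 -1. ] t 55.6
tool-units dp now-axes [-7.31  2.65  0.3 ] after-turn axes [-7.08  3.21  0.28] rot [0.01 0.01 0.56]
8 [[-0.91, 0.33, 0.04], [-0.91, 0.34, 0.04], [-0.91, 0.35, 0.04], [-0.9, 0.36, 0.04], [-0.9, 0.37, 0.04], [-0.9, 0.38, 0.04], [-0.89, 0.38, 0.04], [-0.89, 0.39, 0.04]] [[0.0, 0.0, 0.07], [0.0, 0.0, 0.07], [0.0, 0.0, 0.07], [0.0, 0.0, 0.07], [0.0, 0.0, 0.07], [0.0, 0.0, 0.07], [0.0, 0.0, 0.07], [0.0, 0.0, 0.07]]
```

```bash
python3 -m crank '{"dp":[[-0.9,0.33,0],[-0.9,0.34,0],[-0.9,0.35,0],[-0.9,0.36,0],[-0.9,0.37,0],[-0.9,0.38,0],[-0.88,0.38,0],[-0.7,0.3,0]],"delta_rot":[[0,0,0.07],[0,0,0.07],[0,0,0.07],[0,0,0.07],[0,0,0.07],[0,0,0.07],[0,0,0.07],[0,0,0.07]],"hand":[-1,-1,-1,-1,-1,-1,-1,-1]}'; python3 -m crank '{"dp":[[0,0,0],[0,0,0],[0,0,0],[0,0,0],[0,0,0],[0,0,0],[0,0,0],[0,0,0]],"delta_rot":[[0,0,0],[0,0,0],[0,0,0],[0,0,0],[0,0,0],[0,0,0],[0,0,0],[0,0,0]],"hand":[-1,-1,-1,-1,-1,-1,-1,-1]}'; python3 plan.py .6042 -.0711 .14 88.1 0
```

```text
t: 56.4
tcp_pos: [0.5976, -0.0651, 0.1379]
ee_rot: [-3.124, 0.002, 1.548]
ft_force: [0.1, 0.9, -0.1]
width: 0.497
t: 57.2
tcp_pos: [0.5944, -0.065, 0.1322]
ee_rot: [-3.116, 0.002, 1.548]
ft_force: [0.1, 0.4, -0.1]
width: 0.491
tcp [ 0.5944 -0.065   0.1322] yaw 88.71 w 0.491 F [ 0.1  0.4 -0.1] t 57.2
tool-units dp now-axes [-0.15  0.24 -0.2 ] after-turn axes [-0.15  0.25 -0.19] rot [-0.19  0.02  0.08]
```

```bash
python3 -m crank '{"dp":[[-0.15,0.25,0],[0,0,0],[0,0,0],[0,0,0.3],[0,0,0.2],[0,0,0],[0,0,0],[0,0,0]],"delta_rot":[[-0.19,0.02,0.08],[0,0,0],[0,0,0],[0,0,0],[0,0,0],[0,0,0],[0,0,0],[0,0,0]],"hand":[-1,-1,-1,-1,-1,-1,-1,-1]}'; python3 plan.py .6042 -.0711 .0577 88.1 0
```

```text
t: 58.0
tcp_pos: [0.6048, -0.072, 0.1096]
ee_rot: [3.14, -0.001, 1.536]
ft_force: [0.7, 0.3, -0.4]
width: 0.495
tcp [ 0.6048 -0.072   0.1096] yaw 87.98 w 0.495 F [ 0.7  0.3 -0.4] t 58.0
tool-units dp now-axes [ 0.02 -0.02  1.3 ] after-turn axes [ 0.02 -0.02  1.3 ] rot [ 0.01 -0.   -0.01]
```

```bash
python3 -m crank '{"dp":[[0.02,0,0.2],[0,0,0.4],[0,0,0.3],[0,0,0.1],[0,0,0],[0,0,0],[0,0,0],[0,0,0]],"delta_rot":[[0,0,0],[0,0,0],[0,0,0],[0,0,0],[0,0,0],[0,0,0],[0,0,0],[0,0,0]],"hand":[-1,-1,-1,-1,-1,-1,-1,-1]}'; python3 plan.py .6042 -.0711 .0577 88.1 0
```

```text
t: 58.8
tcp_pos: [0.6049, -0.0709, 0.0658]
ee_rot: [3.14, -0.001, 1.536]
ft_force: [-0.8, -0.2, -1.0]
width: 0.491
tcp [ 0.6049 -0.0709  0.0658] yaw 88.0 w 0.491 F [-0.8 -0.2 -1. ] t 58.8
tool-units dp now-axes [-0.01 -0.02  0.2 ] after-turn axes [-0.01 -0.02  0.2 ] rot [ 0.01 -0.   -0.01]
```

```bash
python3 -m crank '{"dp":[[0,-0.02,0.1],[0,0,0.1],[0,0,0],[0,0,0],[0,0,0],[0,0,0],[0,0,0],[0,0,0]],"delta_rot":[[0,0,0],[0,0,0],[0,0,0],[0,0,0],[0,0,0],[0,0,0],[0,0,0],[0,0,0]],"hand":[-1,-1,-1,-1,-1,-1,-1,-1]}'; python3 plan.py .6042 -.0711 .0577 88.1 0
```

```text
t: 59.6
tcp_pos: [0.6048, -0.0709, 0.0581]
ee_rot: [3.138, -0.001, 1.536]
ft_force: [0.2, -0.2, -0.9]
width: 0.495
tcp [ 0.6048 -0.0709  0.0581] yaw 87.99 w 0.495 F [ 0.2 -0.2 -0.9] t 59.6
tool-units dp now-axes [-0.01 -0.01  0.01] after-turn axes [-0.01 -0.01  0.01] rot [ 0.03 -0.   -0.01]
```

```bash
python3 -m crank '{"dp":[[0,0,0.02],[0,0,0],[0,0,0],[0,0,0],[0,0,0],[0,0,0],[0,0,-0.3],[0,0,-0.5]],"delta_rot":[[0,0,0],[0,0,0],[0,0,0],[0,0,0],[0,0,0],[0,0,0],[0,0,0],[0,0,0]],"hand":[-1,1,1,1,1,1,1,1]}'; python3 -m crank '{"dp":[[0,0,-0.8],[0,0,-0.8],[0.8,-0.5,0],[0.8,-0.5,0],[0.8,-0.5,0],[0.8,-0.5,0],[0.8,-0.5,0],[0.8,-0.5,0]],"delta_rot":[[0,0,0],[0,0,0],[0,0,-0.1],[0,0,-0.1],[0,0,-0.1],[0,0,-0.1],[0,0,-0.1],[0,0,-0.1]],"hand":[1,1,1,1,1,1,1,1]}'
python3 -c "
from meas import *
from row import *
boxes(); row('c9');st()
from plan import plan
plan(.4325,.2835,.1,97)
"
```

```text
t: 60.4
tcp_pos: [0.6031, -0.0707, 0.0888]
ee_rot: [-3.141, -0.001, 1.536]
ft_force: [0.1, -0.0, 0.1]
width: 0.999
t: 61.2
tcp_pos: [0.4865, 0.1211, 0.1652]
ee_rot: [3.125, 0.002, 1.611]
ft_force: [0.1, 1.1, 0.6]
width: 1.002
top c (764 120) short 59 long 63 shortaxis -87 deg ztop 33 n63
top c (370 76) short 19 long 63 shortaxis 0 deg ztop 672 n145
top c (431 283) short 28 long 44 shortaxis 5 deg ztop 27 n94
scene c (411 116) short 49 long 88 shortaxis 40 deg ztop 601 n282
scene c (432 284) short 31 long 44 shortaxis 6 deg ztop 28 n164
scene c (764 123) short 60 long 60 shortaxis -30 deg ztop 34 n128
scene 0.043 65 [571.7 -70.4] [ 58.4 180.4] 88.4 [482. -99.  43.] [662. -41.  49.]
scene 0.0495 491 [581.5 -69.4] [ 58.8 161.1] 88.8 [501. -99.  50.] [662. -40.  60.]
scene 0.065 133 [580.4 -67.8] [ 45.9 163.5] 88.0 [498. -93.  65.] [663. -46.  75.]
scene 0.075 140 [605.3 -69. ] [46.3 28.6] 85.7 [590. -92.  75.] [619. -46.  85.]
top 0.043 78 [565.7 -69.6] [ 53.7 167.1] 88.8 [482. -97.  43.] [649. -42.  49.]
top 0.0495 441 [573.1 -69.8] [ 55.9 151.3] 88.5 [ 497. -100.   50.] [648. -41.  60.]
top 0.065 107 [578.6 -68.9] [ 41.7 162.6] 88.2 [498. -92.  65.] [660. -48.  75.]
top 0.075 134 [602.6 -70.4] [43.2 28.4] 88.6 [588. -92.  76.] [617. -49.  85.]
t 61.4 tcp [0.4873 0.1204 0.165 ] rot [3.126e+00 2.000e-03 1.612e+00] F [ 0.3 -0.   0.2] w 0.996 q [-0.38  0.38  0.05  2.   -0.02  0.74  1.3 ]
tcp [0.4873 0.1204 0.165 ] yaw 92.38 w 0.996 F [ 0.3 -0.   0.2] t 61.4
tool-units dp now-axes [ 4.13 -1.22  1.6 ] after-turn axes [ 4.21 -0.86  1.62] rot [ 0.11  0.02 -0.58]
8 [[0.52, -0.15, 0.2], [0.52, -0.15, 0.2], [0.52, -0.14, 0.2], [0.52, -0.14, 0.2], [0.52, -0.13, 0.2], [0.52, -0.12, 0.2], [0.52, -0.12, 0.2], [0.53, -0.11, 0.2]] [[0.01, 0.0, -0.07], [0.01, 0.0, -0.07], [0.01, 0.0, -0.07], [0.01, 0.0, -0.07], [0.01, 0.0, -0.07], [0.01, 0.0, -0.07], [0.01, 0.0, -0.07], [0.01, 0.0, -0.07]]
```

View pics/scene_c9.png

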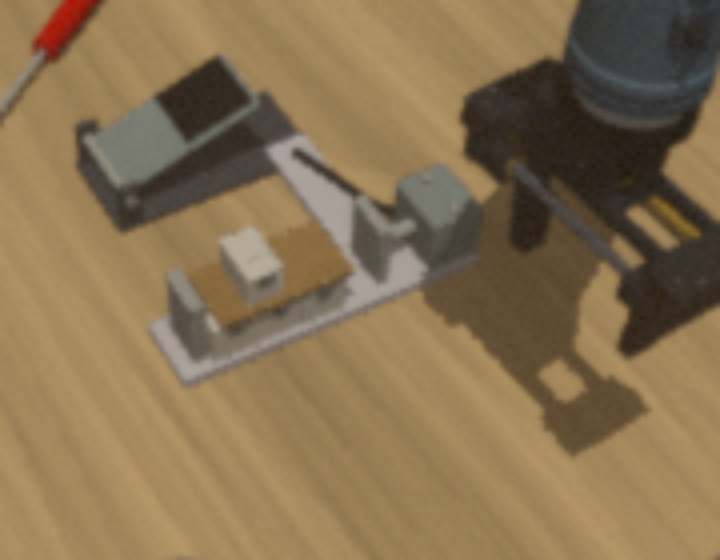

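Small 1 sits on the card at (604,−70) as intended. Now the second.

```bash
python3 -m crank '{"dp":[[0.58,-0.17,0.2],[0.58,-0.17,0.2],[0.58,-0.16,0.2],[0.58,-0.16,0.2],[0.58,-0.16,0.2],[0.58,-0.15,0.2],[0.58,-0.14,0.2],[0,0,0]],"delta_rot":[[0.1,0,-0.09],[0,0,-0.09],[0,0,-0.09],[0,0,-0.09],[0,0,-0.09],[0,0,-0.09],[0,0,-0.05],[0,0,0]],"hand":[1,1,1,1,1,1,1,1]}'; python3 -m crank '{"dp":[[0,0,0],[0,0,0],[0,0,0],[0,0,0],[0,0,0],[0,0,0],[0,0,0],[0,0,0]],"delta_rot":[[0,0,0],[0,0,0],[0,0,0],[0,0,0],[0,0,0],[0,0,0],[0,0,0],[0,0,0]],"hand":[1,1,1,1,1,1,1,1]}'; python3 plan.py .432 .2835 .003 96.3 0
```

```text
t: 62.2
tcp_pos: [0.4432, 0.272, 0.1097]
ee_rot: [3.129, 0.007, 1.672]
ft_force: [0.9, -0.6, 0.0]
width: 0.998
t: 63.0
tcp_pos: [0.4485, 0.2651, 0.1115]
ee_rot: [3.126, 0.009, 1.661]
ft_force: [0.1, -1.2, -0.4]
width: 1.0
tcp [0.4485 0.2651 0.1115] yaw 95.16 w 1.0 F [ 0.1 -1.2 -0.4] t 63.0
tool-units dp now-axes [ 0.52 -0.41  2.7 ] after-turn axes [ 0.5  -0.36  2.71] rot [ 0.11  0.07 -0.14]
```

```bash
python3 -m crank '{"dp":[[0.3,-0.2,0],[0.22,-0.18,0],[0,0,0],[0,0,0.4],[0,0,0.4],[0,0,0.4],[0,0,0],[0,0,0]],"delta_rot":[[0.11,0.07,-0.14],[0,0,0],[0,0,0],[0,0,0],[0,0,0],[0,0,0],[0,0,0],[0,0,0]],"hand":[1,1,1,1,1,1,1,1]}'; python3 plan.py .432 .2835 .003 96.3 0
```

```text
t: 63.8
tcp_pos: [0.4284, 0.2893, 0.0626]
ee_rot: [-3.141, -0.004, 1.687]
ft_force: [-0.2, 0.4, 0.2]
width: 1.002
tcp [0.4284 0.2893 0.0626] yaw 96.67 w 1.002 F [-0.2  0.4  0.2] t 63.8
tool-units dp now-axes [-0.16  0.07  1.49] after-turn axes [-0.15  0.07  1.49] rot [-0.   -0.03  0.05]
```

```bash
python3 -m crank '{"dp":[[-0.16,0.07,0],[0,0,0],[0,0,0.3],[0,0,0.3],[0,0,0.3],[0,0,0],[0,0,0],[0,0,0]],"delta_rot":[[0,0,0],[0,0,0],[0,0,0],[0,0,0],[0,0,0],[0,0,0],[0,0,0],[0,0,0]],"hand":[1,1,1,1,1,1,1,1]}'; python3 plan.py .432 .2835 .003 96.3 0
```

```text
t: 64.6
tcp_pos: [0.433, 0.2833, 0.0248]
ee_rot: [3.14, -0.004, 1.687]
ft_force: [-0.4, 0.5, -0.3]
width: 1.001
tcp [0.433  0.2833 0.0248] yaw 96.65 w 1.001 F [-0.4  0.5 -0.3] t 64.6
tool-units dp now-axes [ 0.01 -0.03  0.54] after-turn axes [ 0.01 -0.02  0.54] rot [ 0.01 -0.03  0.04]
```

```bash
python3 -m crank '{"dp":[[0,-0.02,0.2],[0,0,0.2],[0,0,0.12],[0,0,0.03],[0,0,0],[0,0,0],[0,0,-0],[0,0,0]],"delta_rot":[[0,0,0],[0,0,0],[0,0,0],[0,0,0],[0,0,0],[0,0,0],[0,0,0],[0,0,0]],"hand":[1,1,1,1,-1,-1,-1,-1]}'; python3 plan.py .432 .2835 .003 96.3 0; python3 -m crank '{"dp":[[0,0,0],[0,0,0],[0,0,0],[0,0,0],[0,0,0],[0,0,0],[0,0,0],[0,0,0]],"delta_rot":[[0,0,0],[0,0,0],[0,0,0],[0,0,0],[0,0,0],[0,0,0],[0,0,0],[0,0,0]],"hand":[-1,-1,-1,-1,-1,-1,-1,-1]}'; python3 plan.py .432 .2835 .003 96.3 0
```

```text
t: 65.4
tcp_pos: [0.4327, 0.2838, 0.0015]
ee_rot: [3.139, -0.005, 1.687]
ft_force: [1.5, -0.2, 0.2]
width: 0.659
tcp [0.4327 0.2838 0.0015] yaw 96.66 w 0.659 F [ 1.5 -0.2  0.2] t 65.4
tool-units dp now-axes [-0.01 -0.02 -0.04] after-turn axes [-0.01 -0.02 -0.04] rot [ 0.02 -0.04  0.05]
t: 66.2
tcp_pos: [0.4328, 0.2839, 0.0018]
ee_rot: [3.139, -0.005, 1.687]
ft_force: [0.4, -0.2, 0.0]
width: 0.497
tcp [0.4328 0.2839 0.0018] yaw 96.66 w 0.497 F [ 0.4 -0.2  0. ] t 66.2
tool-units dp now-axes [-0.01 -0.02 -0.03] after-turn axes [-0.01 -0.02 -0.03] rot [ 0.02 -0.04  0.05]
```

```bash
python3 -m crank '{"dp":[[0,0,-0.4],[0,0,-0.8],[0,0,-0.9],[0,0,-0.9],[0,0,-0.8],[-0.5,0.2,0],[-0.8,0.3,0],[-0.8,0.3,0]],"delta_rot":[[0,0,0],[0,0,0],[0,0,0],[0,0,0],[0,0,0],[0,0,0.12],[0,0,0.12],[0,0,0.12]],"hand":[-1,-1,-1,-1,-1,-1,-1,-1]}'; python3 plan.py .5722 -.07 .15 88.1 8
```

```text
t: 67.0
tcp_pos: [0.471, 0.2059, 0.1598]
ee_rot: [3.139, -0.008, 1.646]
ft_force: [0.6, 0.2, -0.8]
width: 0.496
tcp [0.471  0.2059 0.1598] yaw 94.3 w 0.496 F [ 0.6  0.2 -0.8] t 67.0
tool-units dp now-axes [-7.07  2.    0.19] after-turn axes [-6.81  2.76  0.25] rot [ 0.01 -0.06  0.78]
8 [[-0.88, 0.25, 0.02], [-0.88, 0.26, 0.02], [-0.88, 0.27, 0.03], [-0.87, 0.29, 0.03], [-0.87, 0.3, 0.03], [-0.86, 0.31, 0.03], [-0.86, 0.32, 0.03], [-0.86, 0.33, 0.03]] [[0.0, -0.01, 0.1], [0.0, -0.01, 0.1], [0.0, -0.01, 0.1], [0.0, -0.01, 0.1], [0.0, -0.01, 0.1], [0.0, -0.01, 0.1], [0.0, -0.01, 0.1], [0.0, -0.01, 0.1]]
```

```bash
python3 -m crank '{"dp":[[-0.88,0.25,0],[-0.88,0.26,0],[-0.88,0.27,0],[-0.87,0.29,0],[-0.87,0.3,0],[-0.86,0.31,0],[-0.84,0.3,0],[-0.6,0.25,0]],"delta_rot":[[0,0,0.1],[0,0,0.1],[0,0,0.1],[0,0,0.1],[0,0,0.1],[0,0,0.1],[0,0,0.1],[0,0,0.1]],"hand":[-1,-1,-1,-1,-1,-1,-1,-1]}';  python3 -m crank '{"dp":[[0,0,0],[0,0,0],[0,0,0],[0,0,0],[0,0,0],[0,0,0],[0,0,0],[0,0,0]],"delta_rot":[[0,0,0],[0,0,0],[0,0,0],[0,0,0],[0,0,0],[0,0,0],[0,0,0],[0,0,0]],"hand":[-1,-1,-1,-1,-1,-1,-1,-1]}'; python3 plan.py .5722 -.07 .15 88.1 0
```

```text
t: 67.8
tcp_pos: [0.5698, -0.0708, 0.1582]
ee_rot: [3.139, -0.009, 1.53]
ft_force: [-0.1, 0.5, 0.1]
width: 0.5
t: 68.6
tcp_pos: [0.569, -0.0699, 0.1577]
ee_rot: [3.141, -0.009, 1.531]
ft_force: [1.3, 0.2, -1.1]
width: 0.499
tcp [ 0.569  -0.0699  0.1577] yaw 87.7 w 0.499 F [ 1.3  0.2 -1.1] t 68.6
tool-units dp now-axes [-0.    0.08  0.19] after-turn axes [-0.    0.08  0.19] rot [ 0.01 -0.07 -0.05]
```

```bash
python3 -m crank '{"dp":[[0,0.07,0],[0,0,0.4],[0,0,0.5],[0,0,0.4],[0,0,0],[0,0,0],[0,0,0],[0,0,0]],"delta_rot":[[0,-0.07,-0.05],[0,0,0],[0,0,0],[0,0,0],[0,0,0],[0,0,0],[0,0,0],[0,0,0]],"hand":[-1,-1,-1,-1,-1,-1,-1,-1]}'; python3 plan.py .572 -.07 .056 88.1 0
```

```text
t: 69.4
tcp_pos: [0.5753, -0.0695, 0.1068]
ee_rot: [3.135, 0.003, 1.541]
ft_force: [-0.1, 0.0, -1.2]
width: 0.499
tcp [ 0.5753 -0.0695  0.1068] yaw 88.27 w 0.499 F [-0.1  0.  -1.2] t 69.4
tool-units dp now-axes [-0.01 -0.09  1.27] after-turn axes [-0.01 -0.08  1.27] rot [0.05 0.02 0.02]
```

```bash
python3 -m crank '{"dp":[[0,-0.1,0],[0,0,0.3],[0,0,0.3],[0,0,0.2],[0,0,0],[0,0,0],[0,0,0],[0,0,0]],"delta_rot":[[0,0,0],[0,0,0],[0,0,0],[0,0,0],[0,0,0],[0,0,0],[0,0,0],[0,0,0]],"hand":[-1,-1,-1,-1,-1,-1,-1,-1]}'; python3 plan.py .572 -.07 .056 88.1 0
```

```text
t: 70.2
tcp_pos: [0.5716, -0.0697, 0.0727]
ee_rot: [3.134, 0.003, 1.541]
ft_force: [0.2, -0.1, -1.2]
width: 0.495
tcp [ 0.5716 -0.0697  0.0727] yaw 88.27 w 0.495 F [ 0.2 -0.1 -1.2] t 70.2
tool-units dp now-axes [-0.01  0.01  0.42] after-turn axes [-0.01  0.01  0.42] rot [0.05 0.02 0.02]
```

```bash
python3 -m crank '{"dp":[[0,0,0.2],[0,0,0.15],[0,0,0.06],[0,0,0],[0,0,0],[0,0,0],[0,0,0],[0,0,0]],"delta_rot":[[0,0,0],[0,0,0],[0,0,0],[0,0,0],[0,0,0],[0,0,0],[0,0,0],[0,0,0]],"hand":[-1,-1,-1,-1,-1,-1,-1,-1]}'; python3 plan.py .572 -.07 .056 88.1 0
```

```text
t: 71.0
tcp_pos: [0.5726, -0.0698, 0.0559]
ee_rot: [3.133, 0.003, 1.54]
ft_force: [0.1, 0.4, 1.1]
width: 0.492
tcp [ 0.5726 -0.0698  0.0559] yaw 88.26 w 0.492 F [0.1 0.4 1.1] t 71.0
tool-units dp now-axes [-0.01 -0.01 -0.  ] after-turn axes [-0.01 -0.01 -0.  ] rot [0.06 0.02 0.02]
```

Down on the card. Release, raise, move towards the treadle and inspect.

```bash
python3 -m crank '{"dp":[[0,0,0],[0,0,0],[0,0,0],[0,0,0],[0,0,0],[0,0,0],[0,0,-0.3],[0,0,-0.6]],"delta_rot":[[0,0,0],[0,0,0],[0,0,0],[0,0,0],[0,0,0],[0,0,0],[0,0,0],[0,0,0]],"hand":[1,1,1,1,1,1,1,1]}'; python3 -m crank '{"dp":[[0,0,-0.8],[0,0,-0.8],[0,0,-0.6],[-0.8,-0.15,0],[-0.8,-0.15,0],[-0.8,-0.15,0],[-0.8,-0.15,0],[-0.8,0,0]],"delta_rot":[[0,0,0],[0,0,0],[0,0,0],[0,0,0],[0,0,0],[0,0,0],[0,0,0],[0,0,0]],"hand":[1,1,1,-1,-1,-1,-1,-1]}'
python3 -c "
from meas import *
from row import *
boxes(); row('d1');st()
from plan import plan
plan(.548,-.241,.1,88.1,0)
"
```

```text
t: 71.8
tcp_pos: [0.5701, -0.0694, 0.0904]
ee_rot: [3.138, 0.003, 1.541]
ft_force: [0.5, 0.1, -0.2]
width: 1.0
t: 72.6
tcp_pos: [0.545, -0.2274, 0.1939]
ee_rot: [3.124, 0.001, 1.551]
ft_force: [-0.4, 0.5, -0.1]
width: 0.574
top c (763 120) short 59 long 59 shortaxis 4 deg ztop 33 n57
scene c (764 122) short 60 long 61 shortaxis -28 deg ztop 33 n122
scene 0.043 64 [570.8 -61.6] [181.3  43.5] 2.7 [480. -86.  43.] [662. -41.  49.]
scene 0.0495 368 [581.1 -68.7] [ 57.7 162.2] 88.5 [500. -99.  50.] [662. -39.  60.]
scene 0.065 160 [580.7 -68.1] [ 44.6 162.3] 87.9 [499. -93.  65.] [662. -45.  75.]
scene 0.075 270 [588.6 -68.9] [45.6 59.9] 86.5 [559. -92.  75.] [619. -45.  86.]
top 0.043 71 [565.9 -69.5] [167.2  55.7] 0.3 [482. -97.  43.] [649. -42.  49.]
top 0.0495 307 [573.  -69.9] [ 56.1 151.6] 88.7 [497. -99.  50.] [649. -41.  60.]
top 0.065 111 [578.8 -69.3] [ 42.  162.6] 88.8 [498. -92.  65.] [660. -49.  75.]
top 0.075 272 [587.  -70.4] [59.9 42.8] 0.7 [557. -92.  75.] [617. -49.  88.]
t 72.8 tcp [ 0.5456 -0.2266  0.1934] rot [3.124e+00 1.000e-03 1.550e+00] F [-0.1 -0.3 -0. ] w 0.387 q [ 0.21  0.48  0.14  1.76 -0.09  0.89  1.95]
tcp [ 0.5456 -0.2266  0.1934] yaw 88.8 w 0.387 F [-0.1 -0.3 -0. ] t 72.8
tool-units dp now-axes [-0.36  0.03  2.34] after-turn axes [-0.36  0.07  2.33] rot [0.12 0.   0.09]
```

View pics/scene_d1.png

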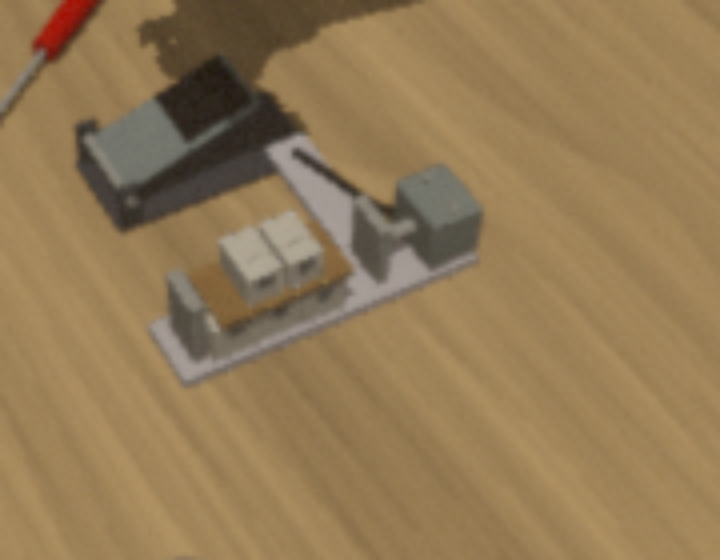

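View pics/top_d1.png

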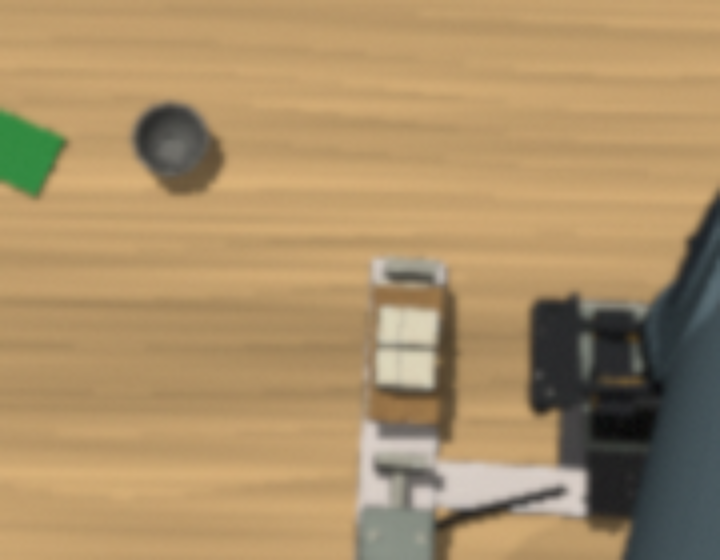

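```bash
python3 -m crank '{"dp":[[-0.36,0.06,0],[0,0,0.3],[0,0,0.5],[0,0,0.5],[0,0,0.5],[0,0,0.4],[0,0,0],[0,0,0]],"delta_rot":[[0.12,0,0.09],[0,0,0],[0,0,0],[0,0,0],[0,0,0],[0,0,0],[0,0,0],[0,0,0]],"hand":[-1,-1,-1,-1,-1,-1,-1,-1]}'; python3 plan.py .548 -.241 .08 88.1 0
```

```text
t: 73.6
tcp_pos: [0.5496, -0.2243, 0.1001]
ee_rot: [3.141, -0.009, 1.555]
ft_force: [1.1, 0.8, 0.4]
width: 0.005
tcp [ 0.5496 -0.2243  0.1001] yaw 89.07 w 0.005 F [1.1 0.8 0.4] t 73.6
tool-units dp now-axes [-0.42 -0.03  0.5 ] after-turn axes [-0.42 -0.03  0.5 ] rot [ 0.   -0.06  0.12]
```

```bash
python3 -m crank '{"dp":[[-0.42,-0.03,0],[0,0,0],[0,0,0.25],[0,0,0.2],[0,0,0],[0,0,0],[0,0,0],[0,0,0]],"delta_rot":[[0,-0.06,0.12],[0,0,0],[0,0,0],[0,0,0],[0,0,0],[0,0,0],[0,0,0],[0,0,0]],"hand":[-1,-1,-1,-1,-1,-1,-1,-1]}'; python3 plan.py .548 -.241 .04 88.1 0
```

```text
t: 74.4
tcp_pos: [0.5496, -0.2422, 0.0828]
ee_rot: [3.137, 0.001, 1.537]
ft_force: [0.1, -0.3, 0.3]
width: 0.005
tcp [ 0.5496 -0.2422  0.0828] yaw 88.07 w 0.005 F [ 0.1 -0.3  0.3] t 74.4
tool-units dp now-axes [ 0.03 -0.04  1.07] after-turn axes [ 0.03 -0.04  1.07] rot [ 0.03  0.01 -0.  ]
```

```bash
python3 -m crank '{"dp":[[0,-0.03,0.15],[0,0,0.15],[0,0,0.12],[0,0,0.12],[0,0,0.12],[0,0,0.12],[0,0,0.12],[0,0,0.12]],"delta_rot":[[0,0,0],[0,0,0],[0,0,0],[0,0,0],[0,0,0],[0,0,0],[0,0,0],[0,0,0]],"hand":[-1,-1,-1,-1,-1,-1,-1,-1]}'; python3 plan.py .548 -.241 .038 88.1 0; python3 -m crank '{"dp":[[0,0,0.1],[0,0,0.08],[0,0,0.06],[0,0,0.05],[0,0,0.05],[0,0,0.05],[0,0,0.05],[0,0,0.05]],"delta_rot":[[0,0,0],[0,0,0],[0,0,0],[0,0,0],[0,0,0],[0,0,0],[0,0,0],[0,0,0]],"hand":[-1,-1,-1,-1,-1,-1,-1,-1]}'; python3 plan.py .548 -.241 .038 88.1 0; python3 -c "
from row import *
row('d2')"
```

```text
t: 75.2
tcp_pos: [0.5461, -0.2424, 0.0412]
ee_rot: [-3.141, -0.0, 1.536]
ft_force: [-4.1, 1.3, 12.3]
width: 0.004
tcp [ 0.5461 -0.2424  0.0412] yaw 88.02 w 0.004 F [-4.1  1.3 12.3] t 75.2
tool-units dp now-axes [0.04 0.05 0.08] after-turn axes [0.04 0.05 0.08] rot [-0.   -0.   -0.01]
t: 76.0
tcp_pos: [0.5459, -0.2424, 0.0378]
ee_rot: [-3.139, -0.005, 1.535]
ft_force: [-8.8, 3.1, 24.5]
width: 0.006
tcp [ 0.5459 -0.2424  0.0378] yaw 87.92 w 0.006 F [-8.8  3.1 24.5] t 76.0
tool-units dp now-axes [ 0.04  0.05 -0.01] after-turn axes [ 0.04  0.05 -0.01] rot [-0.02 -0.04 -0.02]
scene 0.043 77 [573.3 -59.1] [ 42.  181.7] 83.5 [481. -90.  43.] [662. -41.  49.]
scene 0.0495 338 [596.3 -69. ] [ 58.2 131.1] 87.2 [ 532. -100.   50.] [662. -39.  60.]
scene 0.065 167 [595.3 -69.1] [ 45.  132.8] 88.1 [529. -93.  65.] [662. -46.  75.]
scene 0.075 278 [594.3 -70.1] [46.6 59.8] 88.7 [564. -93.  75.] [624. -47.  86.]
top 0.043 58 [565.4 -69.6] [ 55.9 166. ] 87.1 [ 482. -100.   43.] [649. -42.  49.]
top 0.0495 306 [588.3 -71.1] [ 55.8 121.1] 87.9 [ 527. -100.   50.] [648. -42.  60.]
top 0.065 111 [594.5 -70.6] [132.3  42.7] 0.1 [528. -92.  65.] [661. -49.  75.]
top 0.075 268 [605.1 -70.8] [42.9 86.3] 89.4 [562. -92.  75.] [648. -49.  86.]
```

Jaw at its stop again; card moved about 5 mm with its load. Hold longer, then let up.

```bash
python3 -m crank '{"dp":[[0,0,0.03],[0,0,0.03],[0,0,0.03],[0,0,0.03],[0,0,0.03],[0,0,0.03],[0,0,0.03],[0,0,0.03]],"delta_rot":[[0,0,0],[0,0,0],[0,0,0],[0,0,0],[0,0,0],[0,0,0],[0,0,0],[0,0,0]],"hand":[-1,-1,-1,-1,-1,-1,-1,-1]}'; python3 -m crank '{"dp":[[0,0,0.03],[0,0,0.03],[0,0,0.03],[0,0,0],[0,0,-0.2],[0,0,-0.3],[0,0,-0.4],[0,0,-0.4]],"delta_rot":[[0,0,0],[0,0,0],[0,0,0],[0,0,0],[0,0,0],[0,0,0],[0,0,0],[0,0,0]],"hand":[-1,-1,-1,-1,-1,-1,-1,-1]}'; python3 -m crank '{"dp":[[0,0,-0.6],[0,0,-0.8],[0,0,-0.8],[0,0,-0.6],[0,0,0],[0,0,0],[0,0,0],[0,0,0]],"delta_rot":[[0,0,0],[0,0,0],[0,0,0],[0,0,0],[0,0,0],[0,0,0],[0,0,0],[0,0,0]],"hand":[-1,-1,-1,-1,-1,-1,-1,-1]}'; python3 -c "
from row import *
row('d3')
im,d=r.snapshot('scene');cv2.imwrite('pics/d3f.png',im)
im,d=r.snapshot('top');cv2.imwrite('pics/d3t.png',im);st()"
```

```text
t: 76.9
tcp_pos: [0.5459, -0.2424, 0.0381]
ee_rot: [-3.138, -0.008, 1.534]
ft_force: [-4.9, 2.4, 16.1]
width: 0.007
t: 77.7
tcp_pos: [0.5472, -0.2426, 0.0925]
ee_rot: [-3.139, -0.01, 1.534]
ft_force: [0.1, 0.1, 0.1]
width: 0.004
t: 78.5
tcp_pos: [0.5433, -0.2435, 0.2102]
ee_rot: [-3.132, -0.011, 1.532]
ft_force: [-0.1, -0.6, -0.1]
width: 0.003
scene 0.043 61 [571.4 -64.6] [ 44.8 180.7] 88.9 [481. -89.  43.] [662. -42.  49.]
scene 0.0495 343 [581.6 -68.7] [ 59.6 159.6] 89.7 [502. -99.  50.] [661. -39.  60.]
scene 0.065 161 [580.6 -68.2] [ 45.8 163.7] 86.9 [498. -93.  65.] [662. -45.  75.]
scene 0.075 278 [594.2 -70.2] [46.7 61.5] 87.1 [564. -94.  75.] [625. -46.  85.]
top 0.043 45 [565.1 -69.5] [ 53. 166.] 84.8 [482. -97.  43.] [649. -42.  49.]
top 0.0495 323 [573.  -70.4] [ 56.  151.8] 88.2 [ 497. -100.   50.] [649. -42.  60.]
top 0.065 110 [579.  -70.7] [162.7  42.9] 0.2 [498. -92.  65.] [660. -49.  75.]
top 0.075 269 [591.9 -70.4] [61.4 42.7] 0.4 [561. -92.  75.] [623. -49.  88.]
t 78.7 tcp [ 0.5436 -0.2436  0.2106] rot [-3.133 -0.01   1.533] F [-0.3  0.5 -0.4] w 0.011 q [ 0.24  0.48  0.15  1.71 -0.09  0.97  1.96]
```

View pics/scene_d3.png

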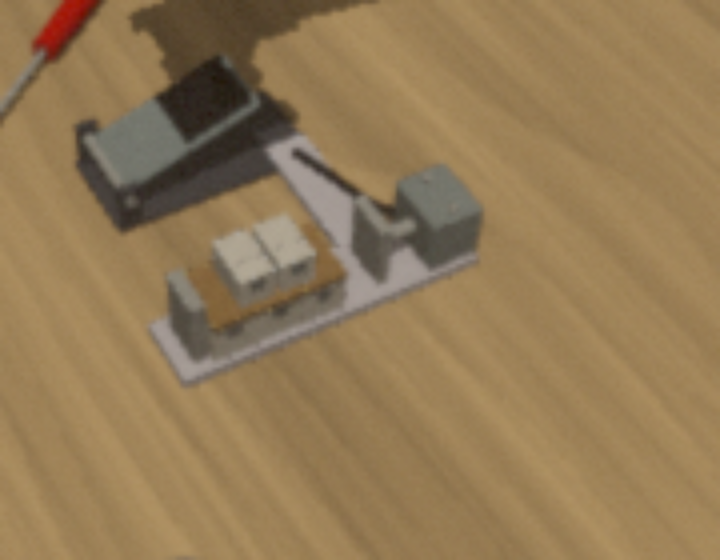

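View pics/top_d3.png

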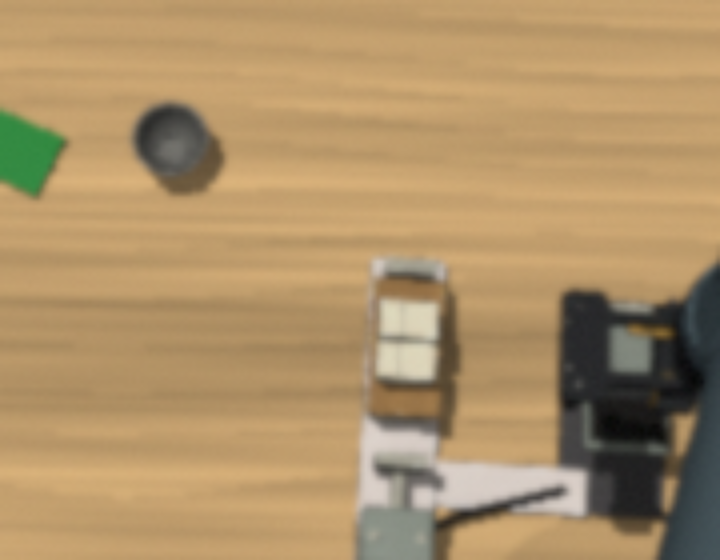

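View pics/d3f.png

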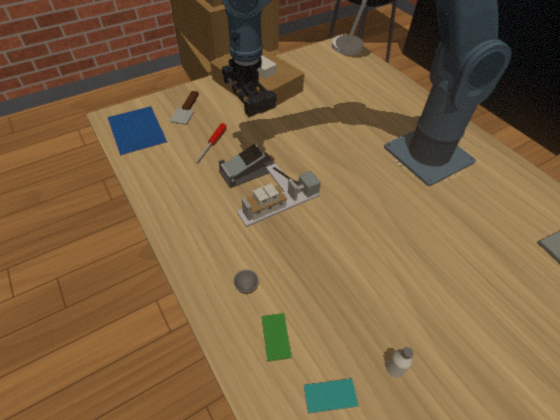

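View pics/d3t.png

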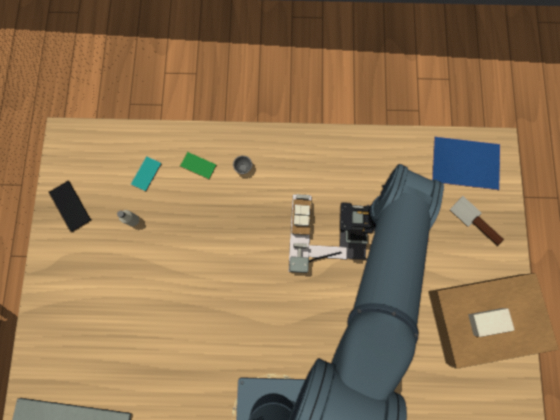

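```bash
python3 -c "
from bench import r
print(r.close_job())"
```

```text
the job is handed in; nothing more can be done
None
```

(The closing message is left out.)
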